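Close a loaded fixed-angle rotor: vial home, lid on, twist-locked

ROBOT

A 6-joint arm with a two-finger parallel gripper is mounted at the origin on a cart in front of the work surface, level with it; the furniture and walls round the work are solid. World frame = base frame: x ahead of the robot, y to its left, z up, the work surface at z = 0. Lengths are in m, angles in rad, forces in N, time in s.
With the tool pointing down it reaches from about 0.25 to 0.775 m from the base axis. Payload 4 kg.
Tool frame: the origin (TCP) lies on the centre line of the jaws, within the pads' length; the fingertips stand 8 mm ahead of it and the grasp point (between the pads) lies 11 mm behind it; y points along the fingers, x is the direction in which the jaws open and shut, and the axes are right-handed (so a half turn about y gives the same grasp; the last joint's range is limited). The gripper opens to 94 mm and grips with 3 to 60 N. Pads are 16 mm wide; open, the fingers measure 119 mm over their backs; the gripper's body (75 mm by 177 mm) begins 78 mm behind the grasp point.
Start: joints at [-0.103, 0.087, 1.371, -0, 1.684, -0.103], TCP at [0.55, -0, 0.193] pointing down, gripper open.
Joint ranges: [-3.1, 3.1], [-0.76, 2.03], [0.27, 2.55], [-1.08, 4.22], [0.17, 2.65], [-2.57, 2.57]. Speed limits (rad/s): [2.79, 2.79, 3.14, 3.14, 3.14, 3.14].

INTERFACE

Orientations are given as [roll, pitch, yaw] about the fixed x, y, z axes, in that order (R = Rz(yaw) Ry(pitch) Rx(roll)).
In Python, from bench import robot gives the robot as it stands.
- The arm moves only by the tool step_arm, never from a script. Its argument "commands" is a list of rows, each an object with "xyz": the shift along the world's x, y, z in m, a list of three; "twist": the turn, a rotation vector about the world's x, y, z in degrees, a list of three. In form: [{"xyz": [tx, ty, tz], "twist": [ax, ay, az]}, ...]. A call has 1 to 12 rows; each row is the pose to reach, as a shift and turn from the pose commanded when the call began; what a row does not reach only later rows make up. A row lasts 1/12 s, in which the tool goes at most 41.7 mm and 7.16 degrees, less where a joint would pass 70% of its speed; a pose out of reach is approached as far as the arm can. A call with a gripper value outside its range is refused whole. "fingers" is the closure in counts, from 0 (fully open) to 255 (shut), set as the call begins (left out, the last holds). The fingers move at their own pace and stop on an object; the grip force is fixed at half the most. Time passes only in rows, so rows that repeat a pose let the fingers close. It gives the time, the measured TCP pose, the force and the opening at its end, in the units of the state.
- robot.get_obs(): the state, without advancing time (a new reading comes with each control period).
- robot.snapshot(name): name is "scene" or "side" or "wrist"; returns (picture, depth): 400x640x3 uint8, red, green, blue; 400x640 float32, m along the optical axis (not along the pixel's ray), 0 where there is no reading.
- robot.camera_info(name): a dict with "fx", "fy", "cx", "cy" (pixels), "k1" (the pictures are not rectified: a ray, as slopes to the right and down, at radius r is drawn at 1 + k1 r^2 times it, then the intrinsics apply), "R" (3x3) and "t" (3): a world point X has camera coordinates R X + t. Camera axes: x right, y down, z forward; pixel columns grow to the right and rows downward; lengths in m; the calibration is good to about 2 mm. A picture is of the moment at which its call begins: read the wrist's pose just before it. camera_info takes no time and is no camera call; for the wrist camera it gives the pose at the moment of the call.
- robot.close_job(): hands the job in, once; it reports no verdict.
The state is a dict: "time": time; "joint_positions": joint angles; "qvel": joint speeds; "joint_torque": joint torques, N m; "tool_pos": TCP position; "ee_rot": TCP orientation; "wrist_force": force on the tool from outside, world axes, zero at the start; "wrist_torque": the same for the moment, N m; "width": finger opening in m.
Only numpy, scipy, OpenCV 4.12 (cv2) and the standard library are available. Lean on these libraries where they do the work, as an engineer would, in place of code of your own. Each camera call takes 0.05 s, during which the arm holds its last target.

TASK

The dark centrifuge rotor on the bench is loaded for a run, but one blue-capped vial still stands proud of the others, so its lid cannot seat. Push that vial fully home along its slanted pocket (do not use the lid to force it down), then take the aluminium lid that leans on the pipette-tip box, set it flat and fully down on the rotor's rim, and twist it clockwise (seen from above) until it stops, locked. Let go of the lid, and leave the three brass weights and the small beaker beside the work where they stand.

Things in the scene. Friction and masses are not known exactly. Their poses are not given: they have to be found in the camera images.
- rotor: Dark fixed-angle rotor, 164 mm across, 85 mm tall with its stand, fixed to the bench; it does not turn. Origin: on its axis at worktop level; z up; x points level to the proud vial. Six vials every 60 degrees lean 30 degrees, caps towards the axis. Vials that are home end 3 mm below the rim's top. A hub in the middle (32 mm diameter) ends at z = 60 mm.
- rotor_rim (a point): Centre of the rotor's round rim, at its top, 85 mm above the worktop; axes as the rotor's. Rim 140 mm outside, 132 mm inside diameter. Bayonet: three aluminium flanges 5 mm thick, level with the rim's top, stick out to radius 77 mm, each spanning 30 degrees, centred at 0, 120 and 240 degrees from x. A stop 8 mm tall hangs under the clockwise end of each.
- flange_0 (a point): Where the middle of a lid tab lies when the lid is locked: under the rotor's flange at 0 degrees (on the rotor's x axis), radius 76 mm, 75.5 mm above the worktop.
- flange_1 (a point): The same under the flange at 120 degrees (anticlockwise from above).
- flange_2 (a point): The same under the flange at 240 degrees.
- vial_sleeve (a joint): How far the proud vial stands out, in m along its slanted pocket: 0 is fully home (a firm stop), 0.009 to 0.014 at the start. The rubber sleeve holds it by friction: about 5 N moves it, and it stays where it is left.
- vial_cap_top (a point): Centre of the flat top of the proud vial's blue cap (22 mm diameter, 10 mm high); moves with the vial. z points out of the pocket along the vial, 30 degrees from vertical and leaning towards the rotor's axis: push along -z. When home it lies 40 mm from the rotor's axis, 76 mm above the worktop. Neighbouring caps' centres are 40 mm away.
- sample_vial: The proud vial: clear glass, blue cap, 21 mm diameter, 52 mm long. Origin: centre of its foot, down in the pocket; z along the vial towards the cap.
- rotor_lid: Loose round aluminium lid, 166 mm diameter, 0.24 kg. Origin: centre of the plane of its skirt's lower edge; z is its axis, up through the grip. Skirt 12 mm deep, inner radius 79.5 mm; the underside at z = 12 mm rests on the rim, so the seated origin is 73 mm above the worktop. At first it leans, grip up, on the tip box, axis 30 degrees off vertical towards the robot.
- lid_grip (a point): Point to pinch, along y, on the lid's axis at z = 41 mm of the lid; axes as the lid's. The black wing grip is a bar 56 mm long (x), 18 mm wide (y), its top 12 mm above this point; the plate below it starts 19 to 24 mm below this point.
- lid_tab (a point): Middle of the lid's tab on its x axis, radius 76 mm. Three inward tabs (28 degrees each, 5 mm thick) at the skirt's edge at 0, 120, 240 degrees; red dots on top mark them. The lid drops on only with tab centres 30 to 85 degrees anticlockwise of flange centres; clockwise they run under the flanges (2 mm play) and stop where the centres coincide. The tabs are alike.
- tip_box: Blue pipette-tip box with clear closed lid, 120 x 91 mm, 77 mm high, fixed to the bench. Origin: centre of its underside; its front face, on which the lid leans, looks along +y, 43 mm from the origin.
- weight_0: Brass weight, 22 mm diameter, 34 mm tall, in front of the balance; leave alone. Origin: centre of its underside.
- weight_1: Brass weight, 18 mm diameter, 27 mm tall; leave alone. Origin: centre of its underside.
- weight_2: Brass weight, 14 mm diameter, 21 mm tall; leave alone. Origin: centre of its underside.
- beaker_small: Glass beaker, 74 x 82 mm, 95 mm tall, behind the rotor; leave alone. Origin: centre of its underside.

How it is judged:
On the way, in this order (a step that is already met when the one before it is completed fails the run):
1. the proud vial is pushed home (within 3 mm) (value of joint vial_sleeve below 0.003 m), for 0.1 s.
2. the lid sits flat and fully down on the rotor's rim (value of joint vial_sleeve below 0.003 m and z of rotor_lid in the frame of rotor between 0.0705 and 0.0752 m and horizontal distance between rotor_lid and rotor below 0.005 m and angle between rotor_lid's own z axis and vertical below 0.035 rad), for 0.05 s.
At the end, for the whole second after the job is handed in: The vial is within 3 mm of fully home; the lid lies level (2 degrees), central (5 mm) and fully down (2 mm) on the rotor's rim, its tabs within 12 mm (9 degrees) of the flanges' centres, at rest (all of step 2 and (horizontal distance between lid_tab and flange_0 below 0.012 m or horizontal distance between lid_tab and flange_1 below 0.012 m or horizontal distance between lid_tab and flange_2 below 0.012 m) and linear speed of rotor_lid below 0.02 m/s and angular speed of rotor_lid below 0.1 rad/s); the robot touches nothing.
It fails at once if the lid is pressed onto the proud vial with more than 6 N (contact force between rotor_lid and sample_vial above 6 N).
It fails at once if the brass weight is moved more than 25 mm (distance of weight_0 from where it was at the start of the episode above 0.025 m).
It fails at once if the brass weight is moved more than 25 mm (distance of weight_1 from where it was at the start of the episode above 0.025 m).
It fails at once if the brass weight is moved more than 25 mm (distance of weight_2 from where it was at the start of the episode above 0.025 m).
It fails at once if the small beaker is moved more than 25 mm (distance of beaker_small from where it was at the start of the episode above 0.025 m).
It also fails if it takes over 45 s, if anything falls off the work surface, if the arm or the gripper's body presses on something with over 40 N, if the wrist force passes 120 N, or if a joint passes its speed limit or range.

## Working session

There is one attempt and no reset: what is moved stays moved. The work goes in short steps, Python scripts to look and compute and a tool call to move; the robot and the scene stay as the last step left them, time stands still between calls to the robot, and variables do not carry over. Pictures are saved under pics/ and viewed, and the job is handed in when it is done.

Besides the shell and the picture viewer there is one more tool, called as name(argument=value, ...) on one line, values as JSON. step_arm: Moves the arm, as the interface text tells. Its arguments: {"type":"object","properties":{"commands":{"type":"array"},"fingers":{"type":"number"}},"required":["commands"]}

```bash
ls; mkdir -p pics; python3 - <<'E'
from bench import robot
import cv2,numpy as np
print(robot.get_obs())
for n in ["scene","side","wrist"]:
    i=robot.camera_info(n);p,d=robot.snapshot(n)
    print(n,i)
    cv2.imwrite(f"pics/{n}0.png",p[:,:,::-1]);np.save(f"pics/{n}0.npy",d);np.save(f"pics/{n}0_info.npy",i,allow_pickle=True)
E
```

```text
pics
{'time': 0.0, 'joint_positions': array([-1.03115435e-01,  8.79719154e-02,  1.37224223e+00,  5.47929527e-06,
        1.68359973e+00, -1.03087556e-01]), 'qvel': array([-0.00093188, -0.00014996,  0.00012626, -0.00124509, -0.00037435,
       -0.00049621]), 'joint_torque': array([ 1.28542815e-03, -3.40182602e+01, -3.02423716e+01,  7.18220207e-02,
        3.29729996e-02, -1.13141955e-04]), 'tool_pos': array([5.49426051e-01, 4.82712798e-05, 1.92101073e-01]), 'ee_rot': array([-1.57056234e+00,  2.20886432e-03, -2.70099161e-05]), 'wrist_force': array([-0.50595892, -0.13360655, -0.35090667]), 'wrist_torque': array([-0.00677578,  0.01177412, -0.04534794]), 'width': 0.0939803762550981}
scene {'fx': 392.67893316585196, 'fy': 392.67893316585196, 'cx': 316.4651471793417, 'cy': 197.8463219858692, 'k1': -0.012808310245451142, 'R': array([[ 0.7734368 , -0.63373655,  0.01317236],
       [-0.2704579 , -0.34872904, -0.89735198],
       [ 0.57327833,  0.69048247, -0.44111893]]), 't': array([-0.33732539,  0.28897933,  0.70732428])}
side {'fx': 367.28067386099264, 'fy': 367.28067386099264, 'cx': 318.91555911709133, 'cy': 202.69650075972785, 'k1': 0.007973903314756243, 'R': array([[ 0.88345148, -0.46807594,  0.02045464],
       [-0.27318486, -0.55009753, -0.78915318],
       [ 0.38063566,  0.69159065, -0.61385574]]), 't': array([-0.40268785,  0.3013922 ,  0.60965858])}
wrist {'fx': 334.35187742712554, 'fy': 334.35187742712554, 'cx': 318.5102378254302, 'cy': 200.54136588356104, 'k1': -0.04330308308710579, 'R': array([[ 9.99998792e-01, -1.90765859e-06, -1.55424012e-03],
       [ 4.31692083e-04, -9.60311468e-01,  2.78929557e-01],
       [-1.49308671e-03, -2.78929891e-01, -9.60310308e-01]]), 't': array([-0.55007625, -0.02992312,  0.39243587])}
```

View pics/scene0.png

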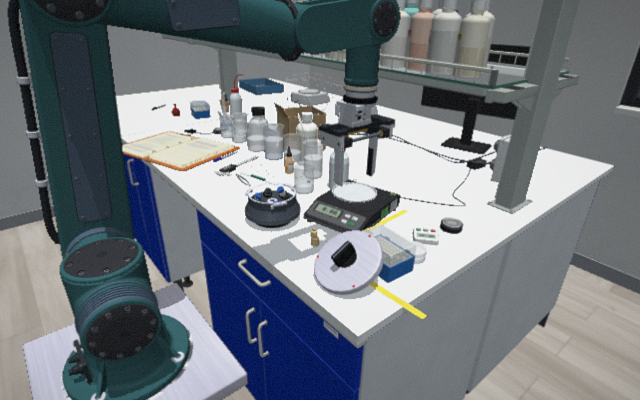

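View pics/side0.png

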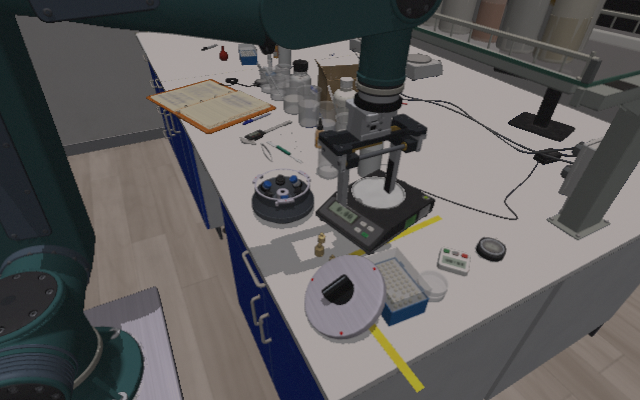

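View pics/wrist0.png

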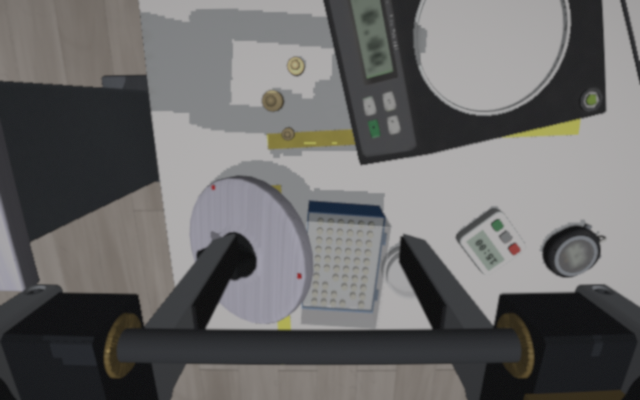

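The scene view shows the rotor at about (273,205), the lid at (348,260) and the weights at (315,238). The wrist view shows the lid leaning at (250,250) and the weights at (296,66), (272,100) and (288,133). Next I'll get rough positions.

```bash
cat > h.py <<'E'
import numpy as np,cv2
from scipy.spatial.transform import Rotation as Rot
def und(i,uv):
    uv=np.atleast_2d(np.array(uv,float));d=np.stack([(uv[:,0]-i['cx'])/i['fx'],(uv[:,1]-i['cy'])/i['fy']],1)
    s=d.copy()
    for _ in range(20): s=d/(1+i['k1']*(s**2).sum(1,keepdims=True))
    return s
def cam(i): return -i['R'].T@i['t']
def rays(i,uv):
    s=und(i,uv);return np.c_[s,np.ones(len(s))]@i['R']
def onplane(i,uv,z):
    r=rays(i,uv);c=cam(i);return c+r*((z-c[2])/r[:,2])[:,None]
def depthpts(i,uv,d):
    uv=np.atleast_2d(uv).astype(int);z=d[uv[:,1],uv[:,0]]
    return cam(i)+rays(i,uv)*z[:,None]
def proj(i,X):
    c=np.atleast_2d(X)@i['R'].T+i['t'];s=c[:,:2]/c[:,2:];s=s*(1+i['k1']*(s**2).sum(1,keepdims=True))
    return np.c_[s[:,0]*i['fx']+i['cx'],s[:,1]*i['fy']+i['cy']]
def tri(i1,p1,i2,p2):
    A=[];b=[]
    for i,p in((i1,p1),(i2,p2)):
        r=rays(i,p)[0];r/=np.linalg.norm(r);P=np.eye(3)-np.outer(r,r);A.append(P);b.append(P@cam(i))
    x=np.linalg.lstsq(np.vstack(A),np.hstack(b),rcond=None)[0];return x
def load(n):
    return cv2.imread(f'pics/{n}.png')[:,:,::-1],np.load(f'pics/{n}.npy'),np.load(f'pics/{n}_info.npy',allow_pickle=True).item()
def snap(name,tag):
    from bench import robot
    i=robot.camera_info(name);p,d=robot.snapshot(name)
    cv2.imwrite(f'pics/{tag}.png',p[:,:,::-1]);np.save(f'pics/{tag}.npy',d);np.save(f'pics/{tag}_info.npy',i,allow_pickle=True)
    return p,d,i
def crop(tag,x0,y0,x1,y1,s):
    im=cv2.imread(f'pics/{tag}.png')[y0:y1,x0:x1];cv2.imwrite(f'pics/{tag}_c{x0}_{y0}.png',cv2.resize(im,None,fx=s,fy=s,interpolation=cv2.INTER_CUBIC))
E
python3 - <<'E'
from h import *
p,d,i=load('wrist0');print(cam(i))
for u in [(296,66),(272,100),(288,133),(213,187),(299,276),(275,320),(215,230),(345,260)]: print(u,onplane(i,u,0)[0].round(3),depthpts(i,u,d)[0].round(3))
p,d,i=load('side0');print(cam(i))
for u in [(283,193),(283,181),(254,188),(309,185)]: print(u,onplane(i,u,.07)[0].round(3),depthpts(i,u,d)[0].round(3))
crop('side0',230,150,340,240,7);crop('side0',280,220,460,350,4)
crop('wrist0',130,150,400,330,3)
E
```

```text
[0.55067445 0.08072552 0.3843517 ]
(296, 66) [0.526 0.12  0.   ] [0.527 0.118 0.026]
(272, 100) [0.499 0.085 0.   ] [0.503 0.084 0.034]
(288, 133) [0.516 0.049 0.   ] [0.518 0.051 0.022]
(213, 187) [ 0.425 -0.014  0.   ] [ 0.437 -0.005  0.038]
(299, 276) [ 0.525 -0.132  0.   ] [ 0.531 -0.079  0.096]
(275, 320) [ 0.492 -0.198  0.   ] [ 0.504 -0.14   0.08 ]
(215, 230) [ 0.422 -0.069  0.   ] [ 0.435 -0.054  0.039]
(345, 260) [ 0.584 -0.109  0.   ] [ 0.577 -0.071  0.078]
[ 0.20603317 -0.44432756  0.62032386]
(283, 193) [0.485 0.251 0.07 ] [0.49  0.263 0.06 ]
(283, 181) [0.506 0.3   0.07 ] [0.512 0.315 0.059]
(254, 188) [0.427 0.304 0.07 ] [0.422 0.288 0.082]
(309, 185) [0.559 0.253 0.07 ] [0.603 0.339 0.002]
```

```bash
ls pics
```

```text
scene0.npy
scene0.png
scene0_info.npy
side0.npy
side0.png
side0_c230_150.png
side0_c280_220.png
side0_info.npy
wrist0.npy
wrist0.png
wrist0_c130_150.png
wrist0_info.npy
```

View pics/side0_c230_150.png

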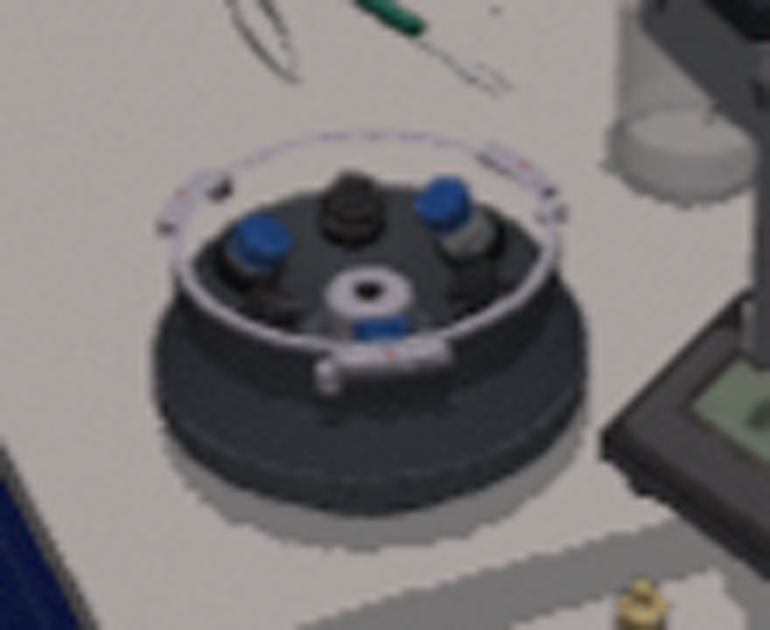

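View pics/wrist0_c130_150.png

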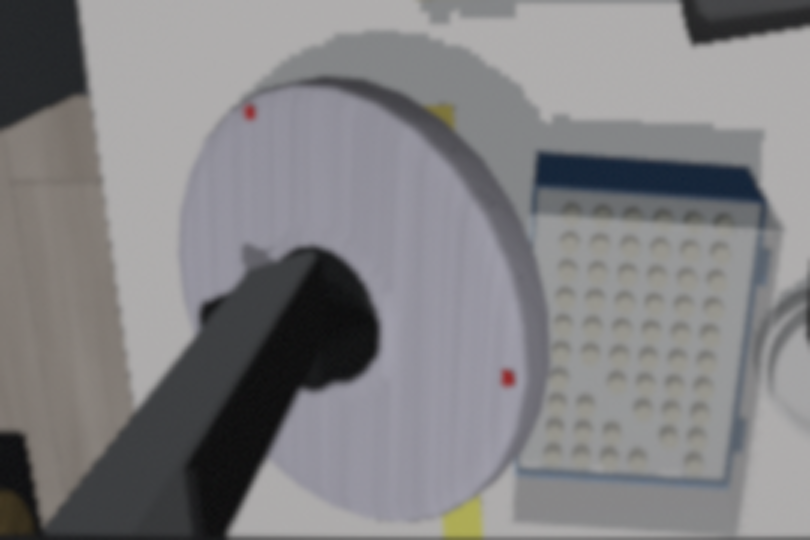

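View pics/side0_c280_220.png

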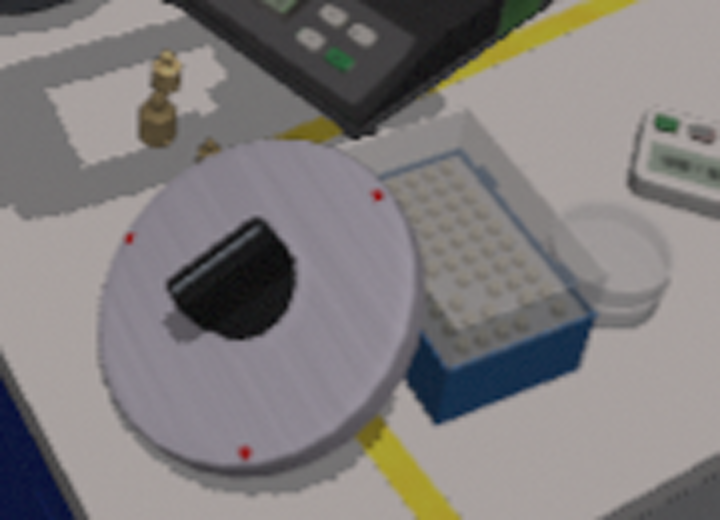

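step_arm(commands=[{"xyz": [-0.01,0.037,0.01],"twist": [0,0,0]},{"xyz": [-0.02,0.074,0.02],"twist": [0,0,0]},{"xyz": [-0.03,0.111,0.03],"twist": [0,0,0]},{"xyz": [-0.04,0.148,0.04],"twist": [0,0,0]},{"xyz": [-0.05,0.185,0.05],"twist": [0,0,0]},{"xyz": [-0.06,0.21,0.06],"twist": [0,0,0]},{"xyz": [-0.06,0.21,0.06],"twist": [0,0,0]},{"xyz": [-0.06,0.21,0.06],"twist": [0,0,0]}], fingers=255)

```text
time: 0.82
tool_pos: [0.4897, 0.2112, 0.2538]
ee_rot: [-1.571, -0.001, 0.003]
wrist_force: [0.3, -0.6, -0.3]
width: 0.044
```

```bash
python3 - <<'E'
from h import *
snap('wrist','w1');snap('scene','s1');snap('side','d1')
from bench import robot
o=robot.get_obs();print(o['time'],o['tool_pos'],o['ee_rot'],o['width'],o['joint_positions'])
E
```

```text
0.9667 [0.49005148 0.20888457 0.25228459] [-1.57186058e+00  1.46706053e-03 -1.37459337e-03] 0.032516633018631245 [ 2.96881164e-01  4.60991022e-02  1.29842343e+00 -6.01737609e-04
  1.79878511e+00  2.98119475e-01]
```

View pics/w1.png

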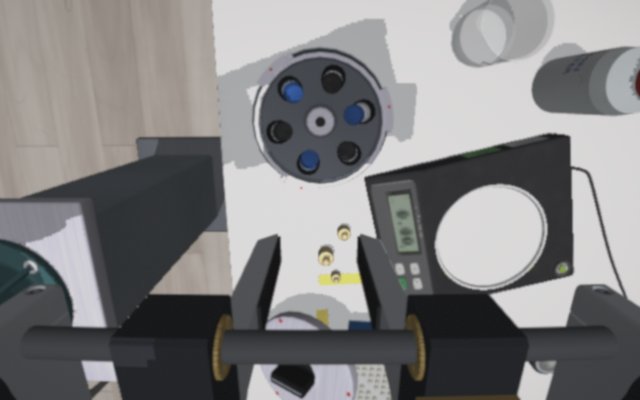

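View pics/d1.png

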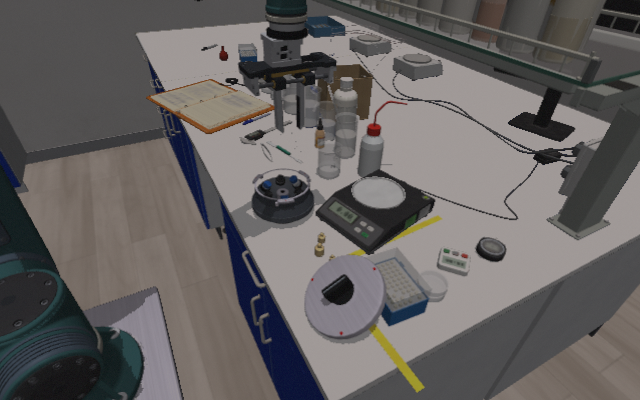

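```bash
python3 - <<'E'
from h import *
crop('w1',235,30,405,200,4.5)
crop('d1',290,240,450,350,5)
crop('w1',250,300,390,400,5)
E
```

```text
(no output)
```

View pics/w1_c235_30.png

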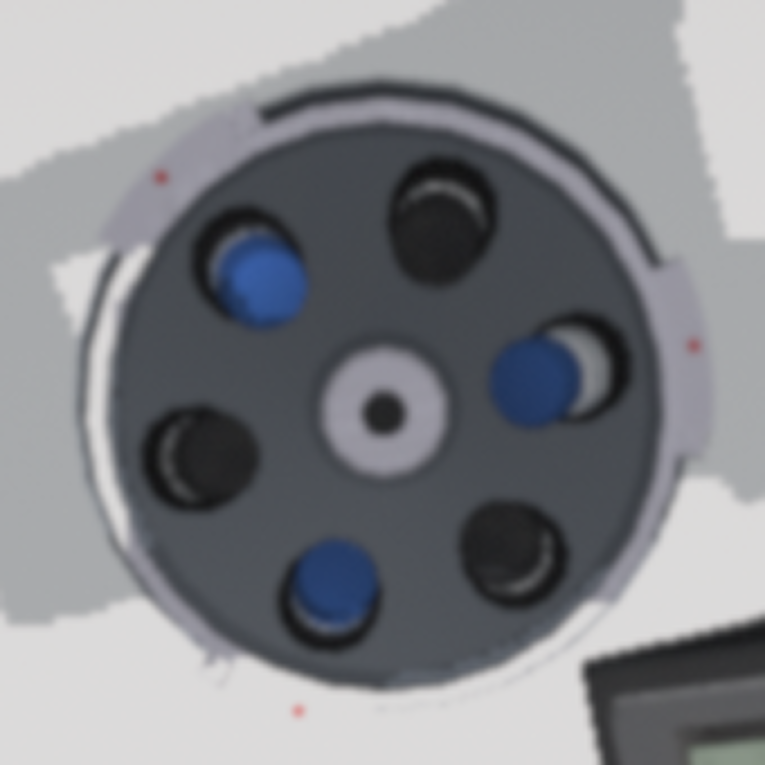

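View pics/d1_c290_240.png

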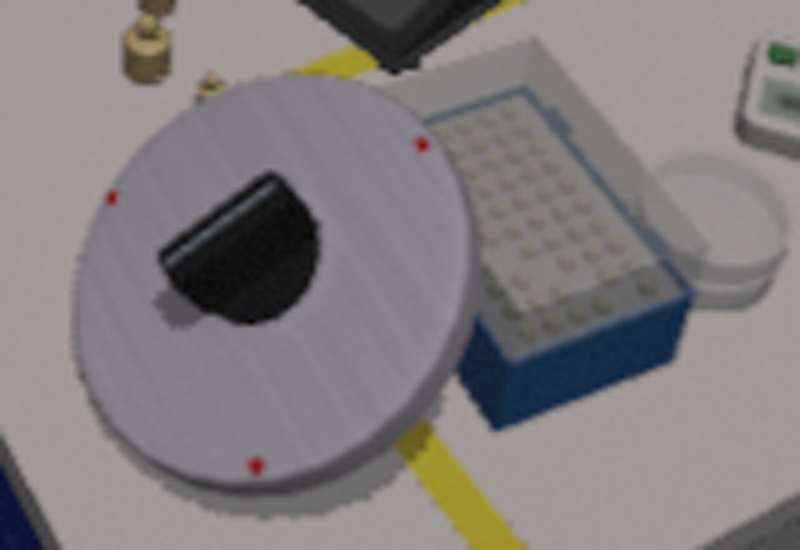

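View pics/w1_c250_300.png

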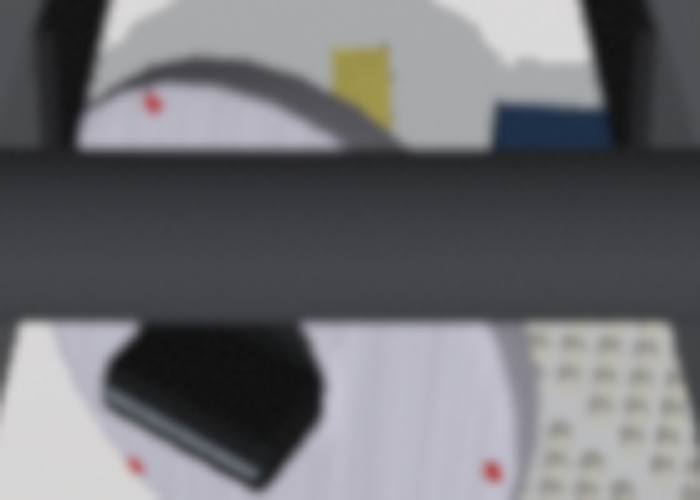

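```bash
cat >> h.py <<'E'
def red(tag,x0=0,y0=0,x1=640,y1=400,sat=40):
    p,d,i=load(tag);p=p.astype(float)
    w=np.clip(p[:,:,0]-np.maximum(p[:,:,1],p[:,:,2]),0,None);m=np.zeros_like(w);m[y0:y1,x0:x1]=w[y0:y1,x0:x1];
    n,l,s,c=cv2.connectedComponentsWithStats((m>sat).astype(np.uint8),connectivity=8)
    out=[]
    for k in range(1,n):
        mm=cv2.dilate((l==k).astype(np.uint8),np.ones((3,3)))*np.where(m>12,m,0);ys,xs=np.nonzero(mm);ww=mm[ys,xs]
        out.append(((xs*ww).sum()/ww.sum(),(ys*ww).sum()/ww.sum(),s[k,4]))
    return np.array(out)
E
python3 - <<'E'
from h import *
for t in ['w1','s1','d1','wrist0','side0']:
    print(t);print(red(t,200,0,420,400,22).round(1).tolist())
E
```

```text
w1
[[270.3, 68.9, 6.0], [388.8, 106.2, 4.0], [300.8, 187.5, 8.0], [280.0, 320.3, 13.0], [276.5, 392.8, 11.0], [348.0, 394.0, 15.0]]
s1
[[417.0, 14.6, 11.0], [261.1, 29.6, 101.0], [201.5, 28.3, 9.0], [409.6, 31.5, 3.0], [260.6, 42.4, 2.0], [417.0, 45.0, 1.0], [418.5, 49.5, 2.0], [417.0, 50.0, 1.0], [418.5, 53.0, 1.0], [417.5, 54.5, 3.0], [411.0, 63.1, 1.0], [416.5, 64.0, 2.0], [415.5, 66.0, 2.0], [418.0, 66.5, 4.0], [234.6, 87.4, 54.0], [226.6, 105.0, 6.0], [227.3, 110.1, 2.0], [300.4, 116.0, 1.0], [341.7, 141.2, 174.0], [218.8, 154.8, 159.0], [288.1, 164.1, 83.0], [312.1, 231.1, 1.0], [369.1, 235.4, 7.0], [316.8, 238.8, 1.0], [317.4, 256.1, 7.0], [353.1, 285.7, 7.0]]
d1
[[223.0, 54.0, 69.0], [210.5, 80.9, 36.0], [222.0, 84.9, 3.0], [230.4, 88.3, 26.0], [227.9, 93.2, 1.0], [230.7, 91.8, 1.0], [222.2, 94.8, 1.0], [224.9, 94.2, 1.0], [216.1, 96.6, 1.0], [209.0, 99.0, 1.0], [212.0, 98.0, 1.0], [203.2, 100.5, 1.0], [206.0, 100.0, 1.0], [377.9, 121.6, 246.0], [235.5, 120.6, 369.0], [319.4, 132.4, 22.0], [318.8, 137.3, 20.0], [316.3, 145.1, 4.0], [285.4, 200.0, 1.0], [373.9, 268.3, 8.0], [311.9, 279.0, 8.0], [340.8, 332.7, 12.0]]
wrist0
[[212.8, 187.0, 19.0], [298.9, 275.7, 26.0]]
side0
[[223.0, 54.0, 70.0], [276.0, 48.4, 7.0], [275.5, 56.6, 4.0], [210.4, 80.9, 36.0], [222.0, 84.9, 3.0], [230.4, 88.3, 26.0], [227.9, 93.2, 1.0], [230.8, 91.7, 1.0], [222.2, 94.7, 1.0], [225.2, 93.8, 1.0], [216.2, 96.6, 1.0], [209.1, 99.0, 1.0], [212.1, 98.0, 1.0], [203.2, 100.5, 1.0], [206.2, 99.8, 1.0], [404.4, 103.2, 8.0], [235.9, 120.5, 377.0], [318.1, 131.8, 9.0], [316.4, 137.9, 7.0], [316.3, 145.1, 4.0], [255.4, 177.0, 1.0], [373.9, 268.3, 9.0], [311.9, 279.0, 8.0], [340.8, 332.7, 13.0]]
```

```bash
python3 - <<'E'
from h import *
p,d,i=load('w1');F=onplane(i,[(388.8,106.2),(270.3,68.9),(300.8,187.5)],.085)
C=F.mean(0);v=F-C;print('rotor',C.round(4),'r',np.hypot(v[:,0],v[:,1]).round(4),'ang',np.degrees(np.arctan2(v[:,1],v[:,0])).round(2))
# ring check: hub hole
hub=np.array([235+384/4.5,30+412/4.5]);print('hub',onplane(i,hub,.060))
# blue caps
hsv=cv2.cvtColor(p,cv2.COLOR_RGB2HSV);m=cv2.inRange(hsv,(100,90,60),(130,255,255));m[:,:235]=0;m[200:]=0;m[:,400:]=0
n,l,s,c=cv2.connectedComponentsWithStats(m)
for k in range(1,n):
    if s[k,4]>30:
        P=[onplane(i,c[k],z)[0]-C for z in (.07,.076,.085,.09)]
        print(c[k].round(1),s[k,4],[(round(float(np.hypot(q[0],q[1])),4),round(float(np.degrees(np.arctan2(q[1],q[0]))),1)) for q in P])
# lid dots
id_=load('d1')[2];is_=load('s1')[2]
W=[(280,320.3),(276.5,392.8),(348,394)]
D=[None]*3
Dd=[(311.9,279.0),(340.8,332.7),(373.9,268.3)]
Ss=[(317.4,256.1),(353.1,285.7),(369.1,235.4)]
for name,(ia,A,ib,B) in {'wd':(i,W,id_,None),'ws':(i,W,is_,None)}.items(): pass
# order guess: W0=far left (big y, small x)
for a,nm in (( [0,1,2],'') ,):
    Wn=[W[0],W[1],W[2]]
T=[]
for k in range(3):
    t1=tri(i,W[k],id_,Dd[k]);t2=tri(i,W[k],is_,Ss[k]);t3=tri(id_,Dd[k],is_,Ss[k]);print(t1.round(4),t2.round(4),t3.round(4));T.append((t1+t2)/2)
T=np.array(T);c=T.mean(0);print('c',c,'sides',[np.linalg.norm(T[a]-T[b]).round(4) for a,b in((0,1),(1,2),(2,0))])
n=np.cross(T[1]-T[0],T[2]-T[0]);n/=np.linalg.norm(n);print('n',n,'tilt',np.degrees(np.arccos(n[2])),'r',np.linalg.norm(T-c,axis=1))
E
```

```text
rotor [0.4923 0.2726 0.085 ] r [0.0738 0.0737 0.0737] ang [  13.44  133.49 -106.61]
hub [[0.49279794 0.27239761 0.06      ]]
[292.9  92.1] 343 [(0.0427, 133.0), (0.0423, 132.8), (0.0417, 132.4), (0.0413, 132.2)]
[353.3 114.4] 321 [(0.0373, 12.6), (0.0367, 13.1), (0.0359, 13.8), (0.0354, 14.3)]
[309.2 159. ] 289 [(0.0429, -106.2), (0.0419, -106.4), (0.0404, -106.7), (0.0396, -106.8)]
[ 0.4363 -0.0052  0.0374] [ 0.4358 -0.0045  0.0377] [ 0.4362 -0.0036  0.0364]
[ 0.4263 -0.1379  0.0379] [ 0.4258 -0.1372  0.0379] [ 0.4262 -0.1363  0.0363]
[ 0.5307 -0.0789  0.0955] [ 0.5303 -0.0781  0.0956] [ 0.5305 -0.0776  0.0943]
c [ 0.46421271 -0.07365271  0.05699784] sides [np.float64(0.1331), np.float64(0.1331), np.float64(0.133)]
n [-0.50017968  0.03972994  0.86500972] tilt 30.116184470018226 r [0.07682036 0.07683003 0.07681464]
```

step_arm(commands=[{"xyz": [0.005,0.017,-0.02],"twist": [1.4,-5.8,0]},{"xyz": [0.01,0.034,-0.04],"twist": [2.8,-11.7,0]},{"xyz": [0.015,0.05,-0.06],"twist": [4.2,-17.5,0]},{"xyz": [0.02,0.067,-0.08],"twist": [5.6,-23.4,0]},{"xyz": [0.02,0.067,-0.1],"twist": [6.95,-29.2,0]},{"xyz": [0.0203,0.0669,-0.12],"twist": [6.95,-29.2,0]},{"xyz": [0.0203,0.0669,-0.14],"twist": [6.95,-29.2,0]},{"xyz": [0.0203,0.0669,-0.14],"twist": [6.95,-29.2,0]},{"xyz": [0.0203,0.0669,-0.14],"twist": [6.95,-29.2,0]}])

```text
time: 1.72
tool_pos: [0.51, 0.2752, 0.1116]
ee_rot: [-1.44, -0.506, -0.036]
wrist_force: [-1.2, 0.3, 1.5]
width: 0.0001
```

```bash
python3 - <<'E'
from h import *
from bench import robot
o=robot.get_obs();print(o['time'],o['tool_pos'],o['ee_rot'],o['width'],o['joint_positions'])
R=Rot.from_euler('xyz',o['ee_rot']).as_matrix();print('tool y',R[:,1],'tip',o['tool_pos']+.008*R[:,1])
snap('wrist','w2');snap('side','d2');crop('d2',220,130,350,230,6);crop('w2',160,0,480,240,2.4)
E
```

```text
1.7167 [0.50995511 0.27524756 0.11160298] [-1.43991663 -0.50558678 -0.03554718] 0.0001349894109515039 [ 0.47197134 -0.17255736  1.88157517 -0.14941917  0.92980933  0.53235143]
tool y [ 0.48451353  0.11335852 -0.86740791] tip [0.51383122 0.27615442 0.10466372]
```

View pics/w2_c160_0.png

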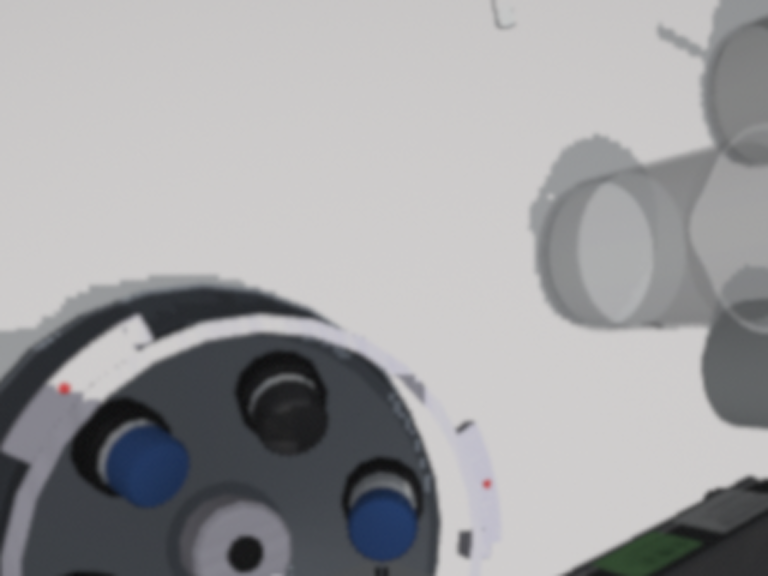

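View pics/d2_c220_130.png

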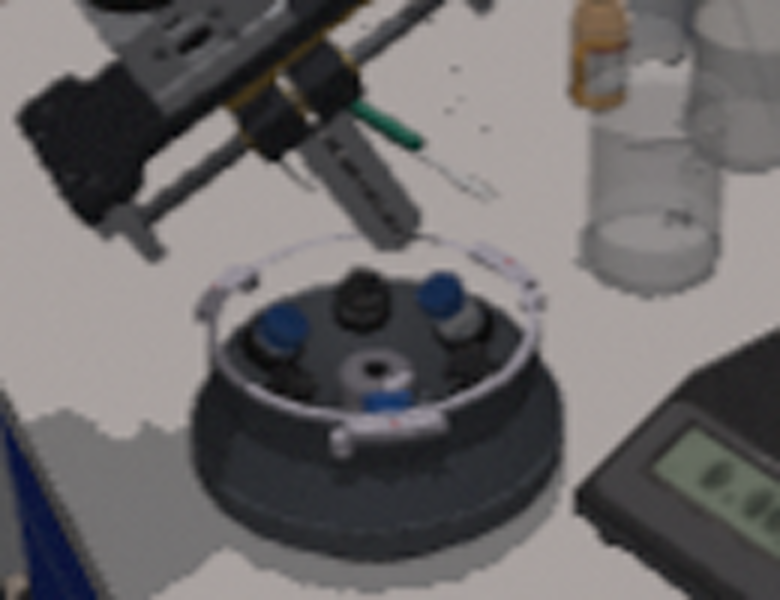

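step_arm(commands=[{"xyz": [0.0029,0.0017,-0.0052],"twist": [0,0,0]},{"xyz": [0.0058,0.0024,-0.0104],"twist": [0,0,0]},{"xyz": [0.0087,0.0031,-0.0156],"twist": [0,0,0]},{"xyz": [0.0102,0.0034,-0.0182],"twist": [0,0,0]},{"xyz": [0.0117,0.0038,-0.0208],"twist": [0,0,0]},{"xyz": [0.0131,0.0041,-0.0234],"twist": [0,0,0]},{"xyz": [0.0145,0.0045,-0.026],"twist": [0,0,0]},{"xyz": [0.0155,0.0047,-0.0277],"twist": [0,0,0]},{"xyz": [0.0165,0.0049,-0.0294],"twist": [0,0,0]},{"xyz": [0.0165,0.0049,-0.0294],"twist": [0,0,0]}])

```text
time: 2.65
tool_pos: [0.5267, 0.2817, 0.0834]
ee_rot: [-1.438, -0.508, -0.034]
wrist_force: [-0.7, -0.1, -0.8]
width: 0.0005
```

step_arm(commands=[{"xyz": [0.0005,0.0001,-0.0009],"twist": [0,0,0]},{"xyz": [0.001,0.0002,-0.0017],"twist": [0,0,0]},{"xyz": [0.0015,0.0003,-0.0026],"twist": [0,0,0]},{"xyz": [0.0015,0.0003,-0.0026],"twist": [0,0,0]}])

```text
time: 2.98
tool_pos: [0.5283, 0.2821, 0.0812]
ee_rot: [-1.438, -0.508, -0.035]
wrist_force: [0.7, 0.9, -1.0]
width: 0.0007
```

```bash
python3 - <<'E'
from h import *
from bench import robot
o=robot.get_obs();print(o['time'],o['tool_pos'],o['wrist_force'])
snap('wrist','w3');snap('side','d3');crop('d3',220,130,350,230,6);crop('w3',160,0,480,300,2.4)
E
```

```text
2.9833 [0.52828558 0.28205756 0.08117948] [ 0.72946772  0.91271022 -1.001595  ]
```

View pics/w3_c160_0.png

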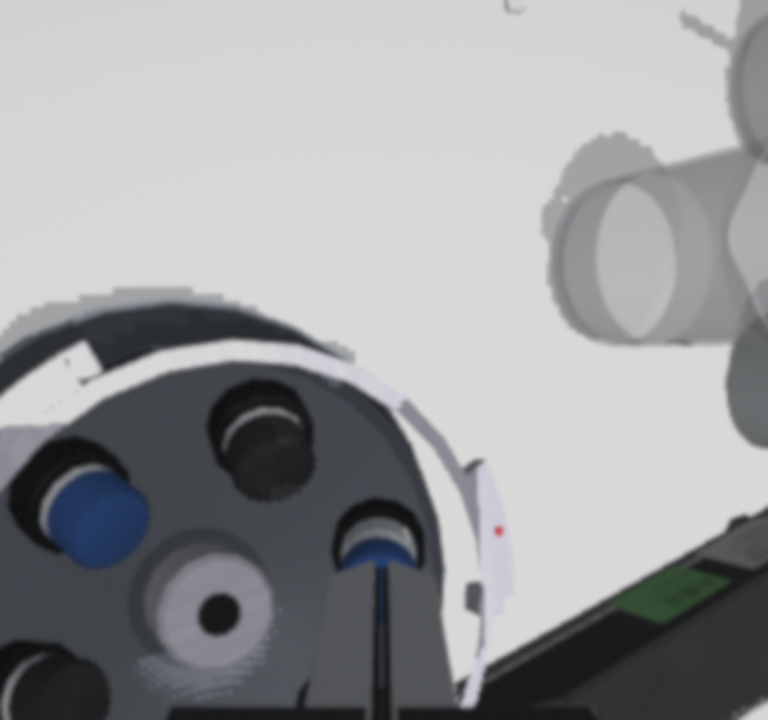

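View pics/d3_c220_130.png

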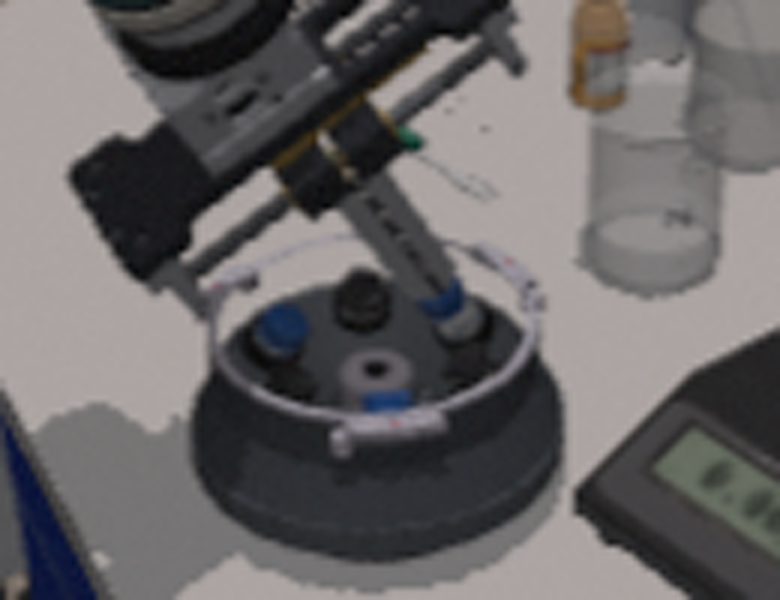

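step_arm(commands=[{"xyz": [0.0005,0.0001,-0.0009],"twist": [0,0,0]},{"xyz": [0.001,0.0002,-0.0017],"twist": [0,0,0]},{"xyz": [0.0015,0.0003,-0.0026],"twist": [0,0,0]},{"xyz": [0.0015,0.0003,-0.0026],"twist": [0,0,0]}])

```text
time: 3.42
tool_pos: [0.5298, 0.2823, 0.0784]
ee_rot: [-1.438, -0.508, -0.035]
wrist_force: [0.2, -0.1, -0.6]
width: 0.0005
```

```bash
python3 - <<'E'
from h import *
from bench import robot
o=robot.get_obs();print(o['time'],o['tool_pos'],o['wrist_force'],o['joint_torque'])
snap('scene','s4');snap('wrist','w4');snap('side','d4');crop('d4',250,150,320,210,11);crop('w4',220,120,420,300,4);crop('s4',230,170,310,230,10)
E
```

```text
3.4167 [0.5297525  0.28232761 0.07840452] [ 0.22322828 -0.11864269 -0.64481419] [ 1.95692708e-03 -2.58114284e+01 -2.99134558e+01 -3.84623352e-01
 -1.99384511e+00  3.87682684e-02]
```

View pics/w4_c220_120.png

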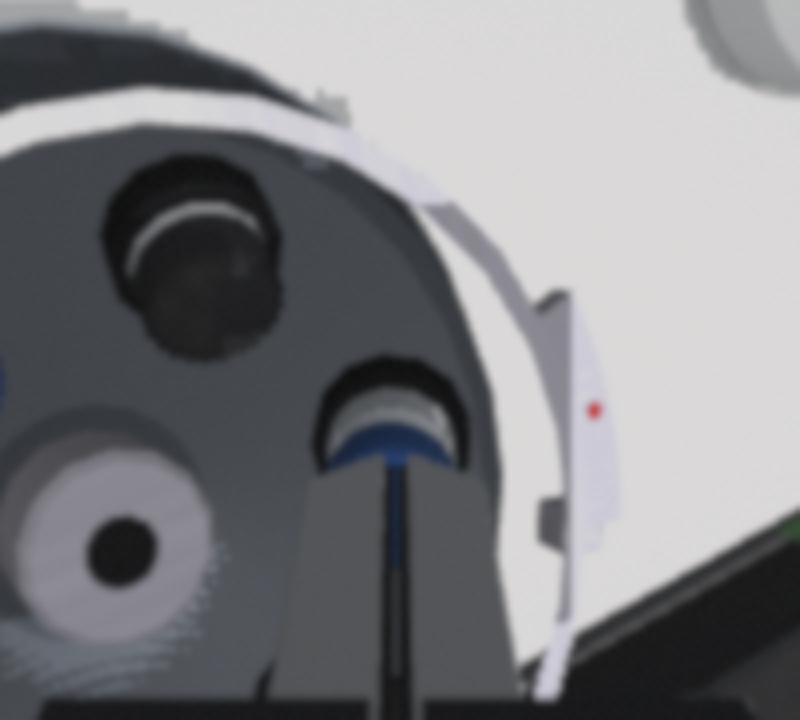

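View pics/d4_c250_150.png

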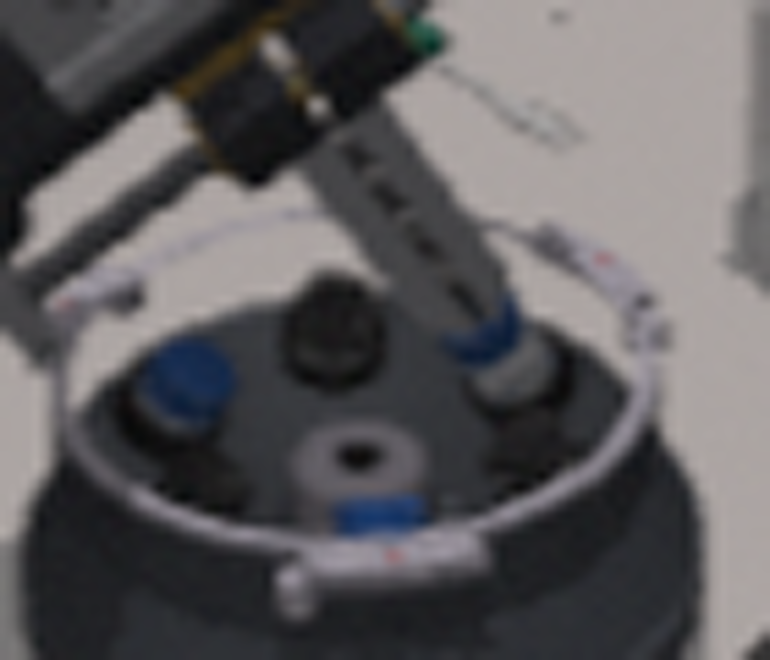

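View pics/s4_c230_170.png

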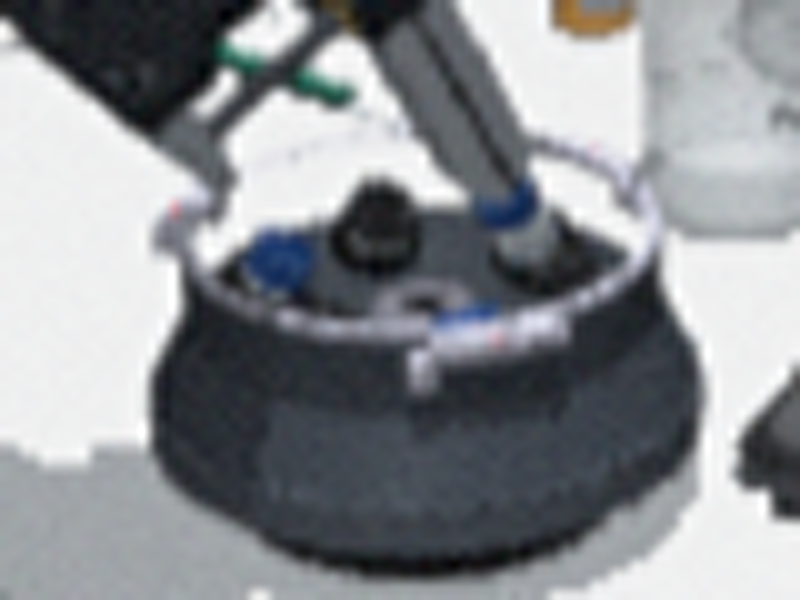

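```bash
python3 - <<'E'
from h import *
a=np.radians(13.44);rd=np.array([np.cos(a),np.sin(a),0]);u=-.5*rd+np.array([0,0,.866]);C=np.array([.4923,.2726,0]);H=C+.04*rd+[0,0,.076]
for t in ['d2','d4','w1','w2','w4','s4']:
    i=load(t)[2]
    print(t,{s:(proj(i,H+s*u)[0].round(1).tolist(),proj(i,H+(s-.01)*u)[0].round(1).tolist()) for s in (0,.004,.008,.012)})
    p=load(t)[0];hsv=cv2.cvtColor(p,cv2.COLOR_RGB2HSV);m=cv2.inRange(hsv,(100,110,60),(130,255,255))
    n,l,s,c=cv2.connectedComponentsWithStats(m)
    for k in range(1,n):
        if s[k,4]>15 and 250<c[k][0]<400 and 150<c[k][1]<250 or t[0]=='w' and s[k,4]>15: print('  blue',c[k].round(1),s[k])
# home neighbours as check
for k in (120,240):
    b=a+np.radians(k);r2=np.array([np.cos(b),np.sin(b),0]);print(k,[proj(load(t)[2],C+.04*r2+[0,0,.076])[0].round(1) for t in('d2','d4','w1','w2','w4')])
E
```

```text
d2 {0: ([294.5, 180.2], [296.1, 182.2]), 0.004: ([293.9, 179.4], [295.5, 181.4]), 0.008: ([293.2, 178.6], [294.8, 180.6]), 0.012: ([292.6, 177.7], [294.2, 179.8])}
  blue [292.8 178.3] [290 176   7   6  29]
  blue [266.9 183.6] [264 181   7   7  39]
  blue [284.2 196.4] [281 195   8   4  20]
d4 {0: ([294.5, 180.2], [296.1, 182.2]), 0.004: ([293.9, 179.4], [295.5, 181.4]), 0.008: ([293.2, 178.6], [294.8, 180.6]), 0.012: ([292.6, 177.7], [294.2, 179.8])}
  blue [266.6 183.7] [263 181   8   7  40]
  blue [284.3 196.3] [281 195   8   4  23]
w1 {0: ([356.2, 113.4], [359.8, 112.2]), 0.004: ([354.7, 114.0], [358.4, 112.7]), 0.008: ([353.2, 114.5], [356.9, 113.2]), 0.012: ([351.7, 115.1], [355.5, 113.7])}
  blue [292.9  92.2] [284  82  19  21 317]
  blue [353.2 114.5] [344 105  19  20 300]
  blue [309.2 159. ] [300 150  19  19 270]
  blue [359.7 325.3] [350 322  21   7 135]
w2 {0: ([318.5, 214.8], [318.5, 210.6]), 0.004: ([318.5, 216.6], [318.5, 212.3]), 0.008: ([318.4, 218.4], [318.5, 214.0]), 0.012: ([318.4, 220.3], [318.5, 215.7])}
  blue [221.1 194. ] [205 178  34  33 849]
  blue [319.  218.4] [305 204  29  29 648]
  blue [255.4 287.2] [240 278  31  17 414]
w4 {0: ([316.8, 238.9], [316.8, 233.0]), 0.004: ([316.7, 241.5], [316.8, 235.3]), 0.008: ([316.7, 244.1], [316.8, 237.7]), 0.012: ([316.7, 246.8], [316.7, 240.2])}
  blue [198.8 217.9] [ 178  198   43   41 1286]
  blue [317.  231.2] [303 227  29  11 165]
s4 {0: ([281.6, 190.8], [282.8, 192.8]), 0.004: ([281.1, 189.9], [282.3, 192.0]), 0.008: ([280.7, 189.1], [281.9, 191.2]), 0.012: ([280.2, 188.2], [281.4, 190.3])}
  blue [280.2 190.5] [278 188   5   5  17]
  blue [257.8 196. ] [255 194   7   5  29]
120 [array([267.9, 182.8]), array([267.9, 182.8]), array([294.1,  94.1]), array([226.1, 197.7]), array([204.9, 222.7])]
240 [array([284.2, 195.1]), array([284.2, 195.1]), array([309.6, 157.4]), array([257.1, 291.3]), array([243.8, 331.4])]
```

```bash
python3 - <<'E'
from h import *
a=np.radians(13.44);C=np.array([.4923,.2726,0])
def capbox(i,ang,s):
    rd=np.array([np.cos(ang),np.sin(ang),0]);u=-.5*rd+np.array([0,0,.866]);H=C+.04*rd+[0,0,.076]
    e1=np.cross(u,[0,0,1]);e1/=np.linalg.norm(e1);e2=np.cross(u,e1)
    t=np.linspace(0,2*np.pi,60)[:,None];ring=.011*(np.cos(t)*e1+np.sin(t)*e2)
    q=proj(i,np.vstack([H+s*u+ring,H+(s-.01)*u+ring]));return q.min(0).round(1),q.max(0).round(1)
for t in ['w2','w4']:
    i=load(t)[2]
    for s in (0,.003,.006,.009,.012): print(t,s,capbox(i,a,s))
    print('120',capbox(i,a+2.0944,0))
E
```

```text
w2 0 (array([303.6, 196.8]), array([333.4, 228.8]))
w2 0.003 (array([303.4, 197.9]), array([333.6, 230.3]))
w2 0.006 (array([303.2, 199. ]), array([333.7, 231.8]))
w2 0.009 (array([303. , 200.1]), array([333.9, 233.3]))
w2 0.012 (array([302.8, 201.3]), array([334.1, 234.9]))
120 (array([202. , 175.6]), array([240.3, 213.2]))
w4 0 (array([299.2, 217.1]), array([334.3, 254.9]))
w4 0.003 (array([299. , 218.7]), array([334.5, 257. ]))
w4 0.006 (array([298.7, 220.2]), array([334.7, 259.2]))
w4 0.009 (array([298.4, 221.9]), array([335. , 261.3]))
w4 0.012 (array([298.1, 223.5]), array([335.2, 263.6]))
120 (array([175.4, 195.7]), array([222.8, 241. ]))
```

```bash
python3 - <<'E'
from h import *
from bench import robot
o=robot.get_obs();R=Rot.from_euler('xyz',o['ee_rot']).as_matrix();T=o['tool_pos'];print(T,R.round(3))
for t in ['d4','s4','w4']:
    p,d,i=load(t)
    print(t,[(s,proj(i,T+s*R[:,1])[0].round(1).tolist()) for s in (.008,0,-.011,-.04,-.07)], 'edges', [proj(i,T+.008*R[:,1]+sx*.0125*R[:,0]+sz*.008*R[:,2])[0].round(1).tolist() for sx in(-1,1) for sz in (-1,1)])
p,d,i=load('w4')
for v in (215,225,228,232,236,245,255,265,280):
    print(v,[depthpts(i,(u,v),d)[0].round(4).tolist() for u in (308,328)])
E
```

```text
[0.52982209 0.28237746 0.07864458] [[ 0.873  0.487 -0.03 ]
 [-0.03   0.116  0.993]
 [ 0.487 -0.866  0.116]]
d4 [(0.008, [295.2, 181.1]), (0, [293.9, 179.4]), (-0.011, [292.2, 177.1]), (-0.04, [287.4, 170.9]), (-0.07, [282.2, 164.1])] edges [[292.8, 185.8], [290.1, 182.1], [300.4, 180.0], [297.6, 176.4]]
s4 [(0.008, [282.1, 191.7]), (0, [281.1, 190.0]), (-0.011, [279.8, 187.7]), (-0.04, [276.2, 181.5]), (-0.07, [272.3, 174.8])] edges [[280.6, 195.6], [277.5, 193.3], [286.7, 190.1], [283.5, 187.8]]
w4 [(0.008, [316.9, 234.6]), (0, [316.8, 239.5]), (-0.011, [316.7, 246.8]), (-0.04, [316.5, 270.5]), (-0.07, [316.1, 304.8])] edges [[297.6, 246.1], [297.2, 222.9], [336.2, 246.1], [336.6, 222.9]]
215 [[0.532, 0.295, 0.0636], [0.5435, 0.2945, 0.0697]]
225 [[0.527, 0.2908, 0.0728], [0.5391, 0.2899, 0.077]]
228 [[0.5239, 0.2906, 0.0787], [0.538, 0.2885, 0.0787]]
232 [[0.5215, 0.2895, 0.0834], [0.5319, 0.2891, 0.0889]]
236 [[0.5176, 0.2894, 0.0908], [0.528, 0.2888, 0.0956]]
245 [[0.5118, 0.288, 0.102], [0.5213, 0.2875, 0.1068]]
255 [[0.5057, 0.2869, 0.1137], [0.5147, 0.2863, 0.1177]]
265 [[0.5012, 0.2854, 0.1223], [0.5096, 0.2849, 0.1262]]
280 [[0.4946, 0.284, 0.1349], [0.5018, 0.2839, 0.1393]]
```

step_arm(commands=[{"xyz": [0.001,0.0002,-0.0017],"twist": [0,0,0]},{"xyz": [0.002,0.0004,-0.0034],"twist": [0,0,0]},{"xyz": [0.0029,0.0007,-0.0052],"twist": [0,0,0]},{"xyz": [0.0029,0.0007,-0.0052],"twist": [0,0,0]}])

```text
time: 3.9
tool_pos: [0.5331, 0.2832, 0.0738]
ee_rot: [-1.438, -0.509, -0.035]
wrist_force: [-1.0, -0.9, 3.1]
width: 0.0004
```

```bash
python3 - <<'E'
from h import *
from bench import robot
o=robot.get_obs();print(o['time'],o['tool_pos'],o['wrist_force'],o['joint_torque'])
snap('wrist','w5');crop('w5',220,120,420,300,4)
E
```

```text
3.9 [0.53308338 0.28322233 0.07377218] [-0.98089919 -0.87675183  3.11007379] [ -0.10962132 -24.87190068 -28.84970963  -0.35456378  -1.95906557
   0.04047207]
```

View pics/w5_c220_120.png

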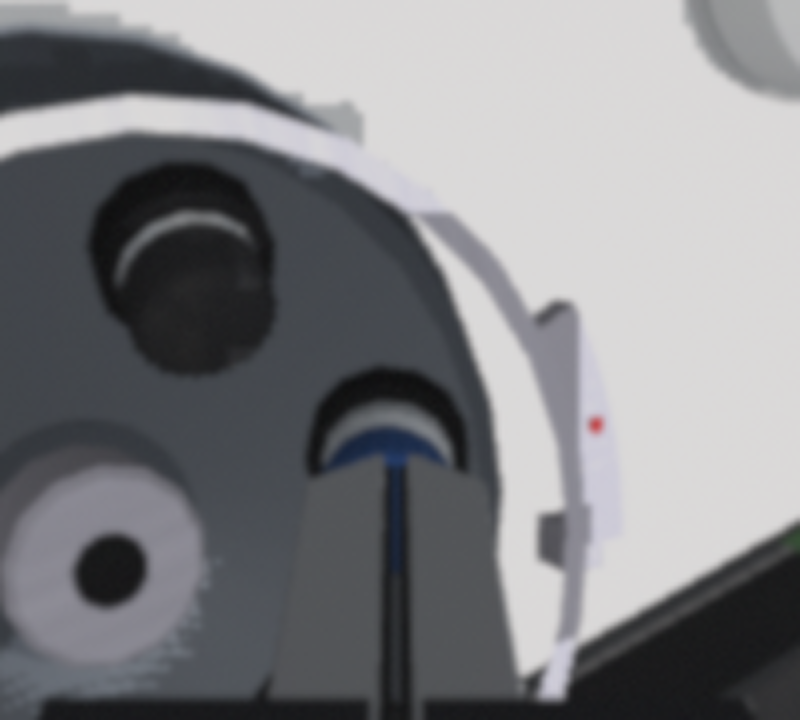

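The push force is now about 4 N and the glass crescent has shrunk, so the vial is moving. I'll continue towards the stop.

step_arm(commands=[{"xyz": [0.001,0.0002,-0.0017],"twist": [0,0,0]},{"xyz": [0.002,0.0004,-0.0034],"twist": [0,0,0]},{"xyz": [0.0024,0.0006,-0.0043],"twist": [0,0,0]},{"xyz": [0.0024,0.0006,-0.0043],"twist": [0,0,0]}])

```text
time: 4.28
tool_pos: [0.5355, 0.2838, 0.0693]
ee_rot: [-1.438, -0.509, -0.035]
wrist_force: [-0.6, 0.2, 2.6]
width: 0.0003
```

step_arm(commands=[{"xyz": [0.001,0.0002,-0.0017],"twist": [0,0,0]},{"xyz": [0.0015,0.0003,-0.0026],"twist": [0,0,0]},{"xyz": [0.0015,0.0003,-0.0026],"twist": [0,0,0]}])

```text
time: 4.53
tool_pos: [0.537, 0.2842, 0.0667]
ee_rot: [-1.437, -0.509, -0.035]
wrist_force: [-1.2, 0.2, 3.5]
width: 0.0004
```

step_arm(commands=[{"xyz": [0.0005,0.0001,-0.0009],"twist": [0,0,0]},{"xyz": [0.001,0.0002,-0.0017],"twist": [0,0,0]},{"xyz": [0.001,0.0002,-0.0017],"twist": [0,0,0]}])

```text
time: 4.78
tool_pos: [0.5373, 0.2843, 0.0667]
ee_rot: [-1.438, -0.509, -0.035]
wrist_force: [-11.8, -3.0, 13.8]
width: 0.0003
```

```bash
python3 - <<'E'
from h import *
from bench import robot
o=robot.get_obs();print(o['time'],o['tool_pos'],o['wrist_force'],o['joint_torque'])
snap('wrist','w6');crop('w6',220,120,420,300,4)
E
```

```text
4.7833 [0.53733429 0.28431531 0.06671672] [-11.82148278  -3.0487844   13.75601334] [ -1.34595685 -18.96541178 -26.84210658  -0.41297145  -3.19273509
   0.03853488]
```

View pics/w6_c220_120.png

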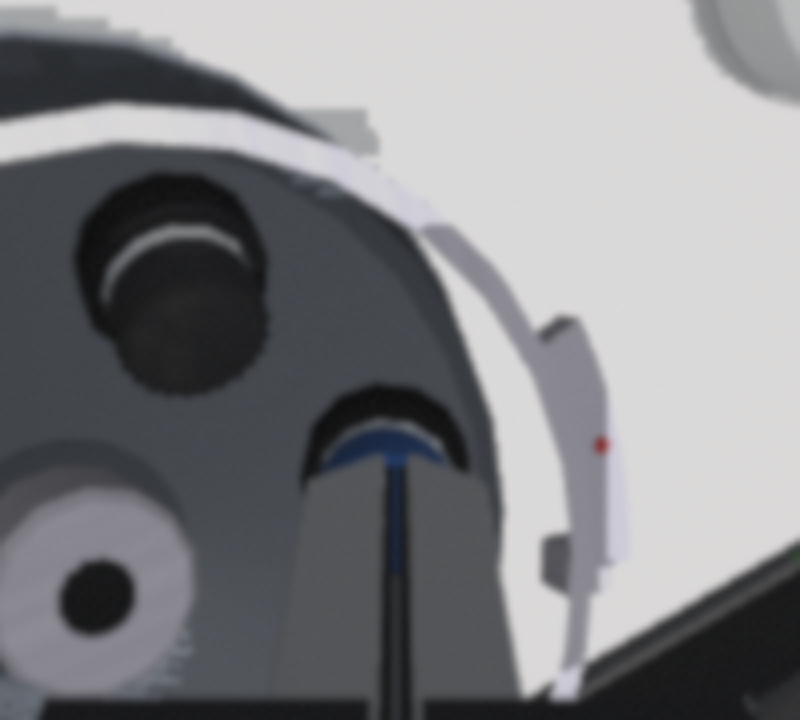

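```bash
python3 - <<'E'
from h import *
for t,T,w,pose in (('w1',[.49,.2095,.2525],.036,[-1.571,0,0]),('wrist0',[.5494,0,.1921],.094,[-1.571,0,0])):
    p,d,i=load(t);R=Rot.from_euler('xyz',pose).as_matrix();T=np.array(T)
    for s in (.008,0,-.011,-.02,-.03): print(t,s,[proj(i,T+s*R[:,1]+sx*R[:,0]+.008*R[:,2])[0].round(1).tolist() for sx in (-w/2-.0125,-w/2,w/2,w/2+.0125)])
crop('w1',220,210,420,330,4);crop('wrist0',150,220,500,330,2.2)
E
```

```text
w1 0.008 [[270.0, 224.2], [289.5, 224.2], [345.6, 224.3], [365.1, 224.4]]
w1 0 [[268.2, 228.6], [288.4, 228.7], [346.7, 228.8], [366.9, 228.9]]
w1 -0.011 [[265.5, 235.4], [286.8, 235.5], [348.2, 235.6], [369.5, 235.6]]
w1 -0.02 [[263.1, 241.5], [285.4, 241.5], [349.6, 241.7], [371.9, 241.7]]
w1 -0.03 [[260.2, 248.9], [283.6, 249.0], [351.3, 249.1], [374.7, 249.1]]
wrist0 0.008 [[223.8, 222.4], [243.3, 222.4], [390.8, 222.5], [410.3, 222.5]]
wrist0 0 [[220.3, 226.8], [240.5, 226.9], [393.4, 227.0], [413.7, 226.9]]
wrist0 -0.011 [[215.0, 233.5], [236.2, 233.6], [397.5, 233.7], [418.8, 233.6]]
wrist0 -0.02 [[210.2, 239.5], [232.4, 239.6], [401.1, 239.7], [423.4, 239.6]]
wrist0 -0.03 [[204.3, 246.9], [227.7, 247.0], [405.5, 247.1], [429.0, 247.0]]
```

View pics/w1_c220_210.png

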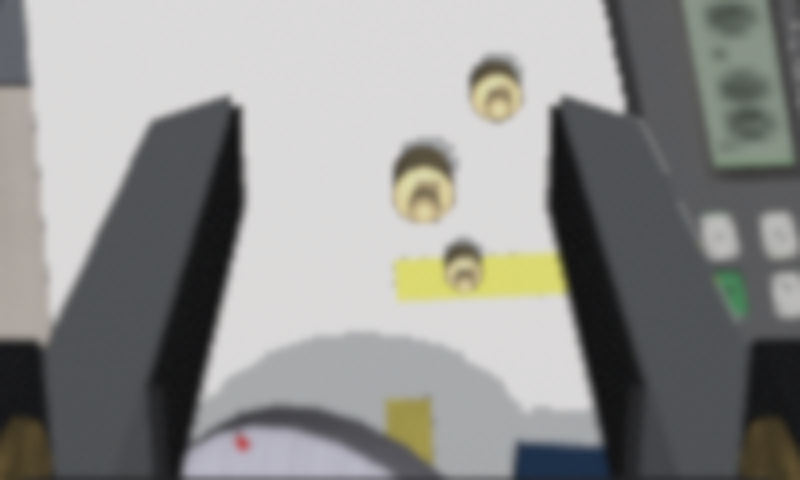

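View pics/wrist0_c150_220.png

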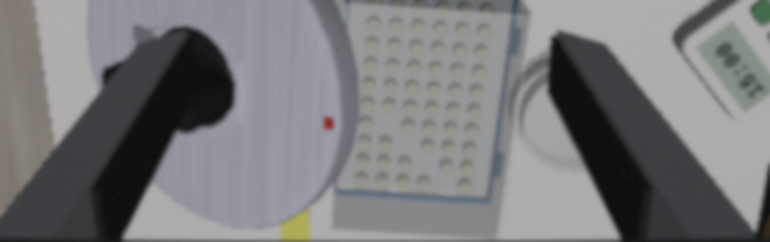

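The finger face actually sits about 11 mm behind the reported TCP: the push contact and the images both say so. I'll use that for the grasp. Next I'll retract and compute the lid grasp pose.

step_arm(commands=[{"xyz": [-0.0049,-0.0012,0.0087],"twist": [0,0,0]},{"xyz": [-0.015,-0.0036,0.026],"twist": [0,0,0]},{"xyz": [-0.0292,-0.007,0.052],"twist": [0,0,0]},{"xyz": [-0.035,-0.008,0.09],"twist": [0,0,0]},{"xyz": [-0.04,-0.04,0.12],"twist": [0,0,0]},{"xyz": [-0.05,-0.075,0.14],"twist": [0,0,0]},{"xyz": [-0.05,-0.1,0.14],"twist": [0,0,0]},{"xyz": [-0.05,-0.1,0.14],"twist": [0,0,0]}], fingers=80)

```text
time: 5.5
tool_pos: [0.4881, 0.1805, 0.2071]
ee_rot: [-1.439, -0.512, -0.039]
wrist_force: [-0.3, -0.6, -0.6]
width: 0.0504
```

```bash
python3 - <<'E'
from h import *
from bench import robot
o=robot.get_obs();print(o['time'],o['tool_pos'],o['ee_rot'],o['width'],o['joint_positions'])
snap('wrist','w7');snap('side','d7');crop('d7',230,150,340,240,7)
T=np.array([[.4361,-.00485,.03755],[.42605,-.13755,.0379],[.5305,-.0785,.09555]]);c=T.mean(0)
n=np.cross(T[1]-T[0],T[2]-T[0]);n/=np.linalg.norm(n);x=T[2]-c;x-=n*(x@n);x/=np.linalg.norm(x);y=np.cross(n,x);print(x,y,n)
Rt=np.c_[-y,-n,np.cross(-y,-n)]
R0=Rot.from_rotvec(np.radians([6.95,-29.2,0]))*Rot.from_euler('x',-90,degrees=True)
rel=Rot.from_matrix(Rt)*R0.inv();print('rotvec deg',np.degrees(rel.as_rotvec()))
cmd=np.array([.5376-.05,.2842-.1,.0646+.14]);tgt=c-.0045*n;pre=tgt+.09*n
print('tgt',tgt,'pre',pre,'d_pre',pre-cmd,'d pick',tgt-pre)
E
```

```text
5.5 [0.4881367  0.180521   0.20714047] [-1.43852496 -0.51222058 -0.03914244] 0.0504314678527889 [ 0.25578074 -0.39399356  1.85740714 -0.01645365  1.15087571  0.26289183]
[ 0.86269667 -0.06334107  0.50173935] [ 0.07494042  0.9971836  -0.00296604] [-0.50013838  0.04015935  0.86501377]
rotvec deg [ 39.47846039   2.94865385 -83.27377219]
tgt [ 0.46646729 -0.07381405  0.05310744] pre [ 0.42145484 -0.07019971  0.13095868] d_pre [-0.06614516 -0.25439971 -0.07364132] d pick [ 0.04501245 -0.00361434 -0.07785124]
```

View pics/w7.png

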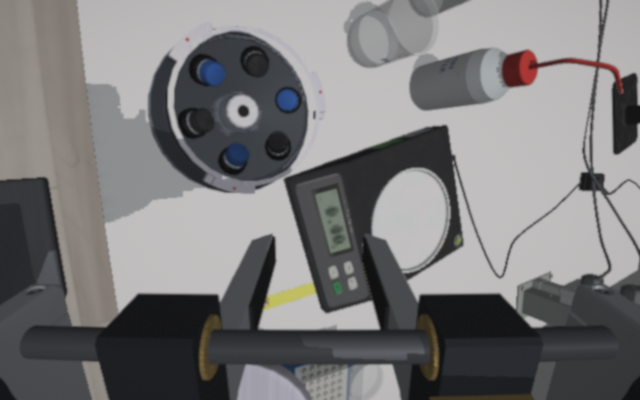

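View pics/d7_c230_150.png

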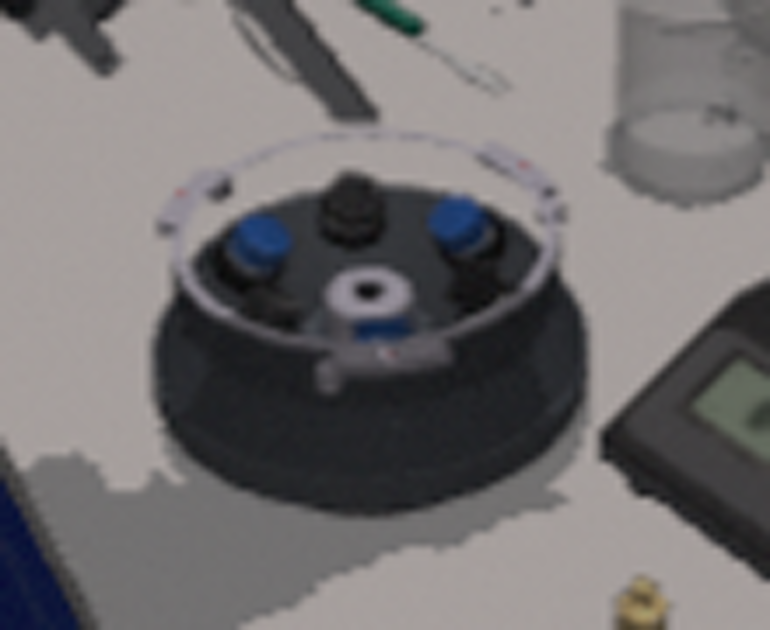

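The crop shows the vial at (460,222) level with its neighbours, so it is home. Moving to the pre-grasp pose.

step_arm(commands=[{"xyz": [-0.006,-0.022,0.01],"twist": [3.0,0.22,-6.3]},{"xyz": [-0.012,-0.045,0.02],"twist": [6.0,0.45,-12.6]},{"xyz": [-0.018,-0.07,0.02],"twist": [9.0,0.67,-18.9]},{"xyz": [-0.024,-0.095,0.02],"twist": [12.0,0.9,-25.2]},{"xyz": [-0.03,-0.12,0.02],"twist": [15.0,1.12,-31.5]},{"xyz": [-0.036,-0.145,0.02],"twist": [18.0,1.34,-37.9]},{"xyz": [-0.043,-0.17,0.02],"twist": [21.0,1.57,-44.2]},{"xyz": [-0.05,-0.195,0.01],"twist": [23.9,1.79,-50.5]},{"xyz": [-0.056,-0.22,0.0],"twist": [26.9,2.0,-56.8]},{"xyz": [-0.062,-0.24,-0.01],"twist": [29.9,2.23,-63.1]},{"xyz": [-0.066,-0.2544,-0.02],"twist": [32.9,2.46,-69.4]},{"xyz": [-0.0661,-0.2544,-0.03],"twist": [35.9,2.68,-75.7]}])

```text
time: 6.6
tool_pos: [0.4208, -0.0719, 0.1723]
ee_rot: [-1.043, -0.061, -1.523]
wrist_force: [-0.5, 0.8, -0.3]
width: 0.0644
```

```bash
python3 - <<'E'
from h import *
from bench import robot
o=robot.get_obs();print(o['time'],o['tool_pos'],o['ee_rot'],o['width'],o['joint_positions'])
R0=Rot.from_rotvec(np.radians([6.95,-29.2,0]))*Rot.from_euler('x',-90,degrees=True)
f=Rot.from_rotvec(np.radians([39.478,2.949,-83.274]));g=Rot.from_rotvec(np.radians([35.9,2.68,-75.7]))
print('remaining',np.degrees((f*g.inv()).as_rotvec()),'err',np.degrees((Rot.from_euler('xyz',o['ee_rot'])*(g*R0).inv()).as_rotvec()))
E
```

```text
6.6 [ 0.42075854 -0.07191284  0.17234399] [-1.04331985 -0.06143378 -1.52278866] 0.06438601445508566 [-0.48617888 -0.64680418  2.06908728  0.22480571  1.23707894  0.9985193 ]
remaining [ 3.58224678  0.27616535 -7.57173266] err [ 0.2163553   0.21213859 -0.52790399]
```

step_arm(commands=[{"xyz": [0.012,-0.001,-0.015],"twist": [1.8,0.14,-3.8]},{"xyz": [0.02,-0.0016,-0.03],"twist": [3.58,0.28,-7.57]},{"xyz": [0.02,-0.0016,-0.05],"twist": [3.58,0.28,-7.57]},{"xyz": [0.02,-0.0016,-0.0782],"twist": [3.58,0.28,-7.57]},{"xyz": [0.02,-0.0016,-0.0782],"twist": [3.58,0.28,-7.57]},{"xyz": [0.02,-0.0016,-0.0782],"twist": [3.58,0.28,-7.57]}])

```text
time: 7.1
tool_pos: [0.4401, -0.0701, 0.0933]
ee_rot: [-1.052, -0.0, -1.644]
wrist_force: [-0.1, 0.1, 0.6]
width: 0.0643
```

```bash
python3 - <<'E'
from h import *
from bench import robot
o=robot.get_obs();print(o['time'],o['tool_pos'],o['ee_rot'],o['width'],o['joint_positions'])
R=Rot.from_euler('xyz',o['ee_rot']).as_matrix();print(R.round(3))
p,d,i=snap('wrist','w8');snap('side','d8');crop('d8',230,180,450,345,3.5)
E
```

```text
7.1 [ 0.44007096 -0.07007434  0.09333335] [-1.05172197e+00 -2.89595192e-04 -1.64418434e+00] 0.06432315250504819 [-0.42843834 -0.54527898  2.17125581  0.20191663  1.03281572  1.15470803]
[[-0.073  0.495  0.866]
 [-0.997 -0.037 -0.064]
 [ 0.    -0.868  0.496]]
```

View pics/w8.png

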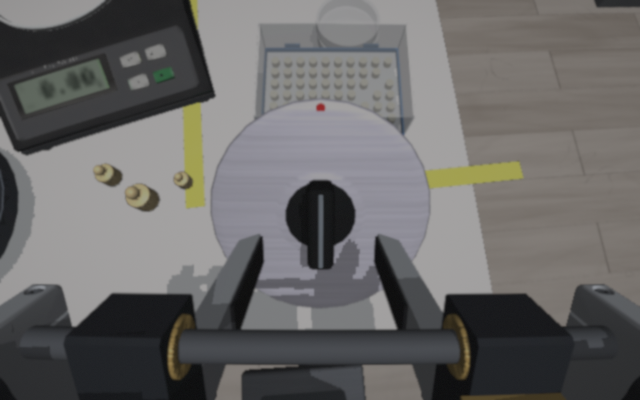

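View pics/d8_c230_180.png

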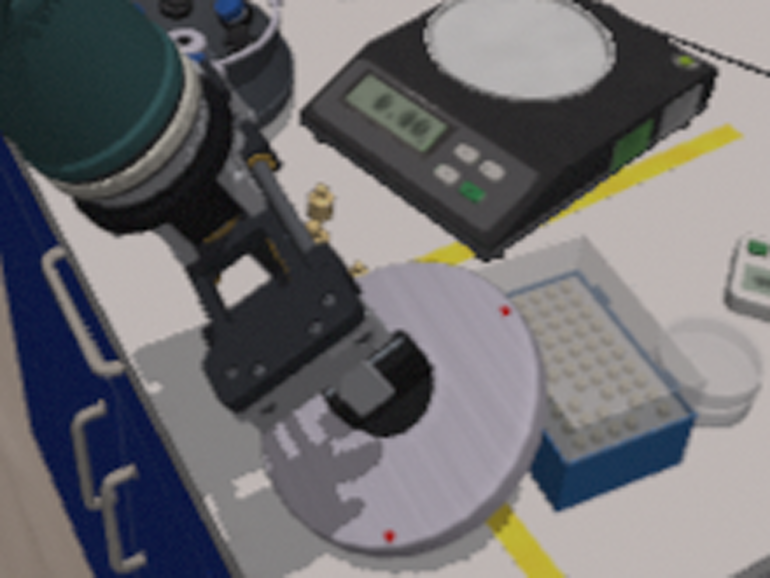

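step_arm(commands=[{"xyz": [0.0075,-0.0006,-0.013],"twist": [0,0,0]},{"xyz": [0.015,-0.0012,-0.026],"twist": [0,0,0]},{"xyz": [0.02,-0.0016,-0.0346],"twist": [0,0,0]},{"xyz": [0.022,-0.0018,-0.038],"twist": [0,0,0]},{"xyz": [0.024,-0.0019,-0.0415],"twist": [0,0,0]},{"xyz": [0.024,-0.0019,-0.0415],"twist": [0,0,0]}])

```text
time: 7.7
tool_pos: [0.4662, -0.0739, 0.0561]
ee_rot: [-1.044, -0.003, -1.646]
wrist_force: [-0.4, 0.3, 0.0]
width: 0.0645
```

```bash
python3 - <<'E'
from h import *
from bench import robot
o=robot.get_obs();print(o['time'],o['tool_pos'],o['wrist_force'])
p,d,i=snap('wrist','w9');snap('side','d9');crop('d9',280,220,440,340,5)
E
```

```text
7.7 [ 0.46622178 -0.07386474  0.0560714 ] [-0.35212443  0.25020183  0.04312632]
```

View pics/w9.png

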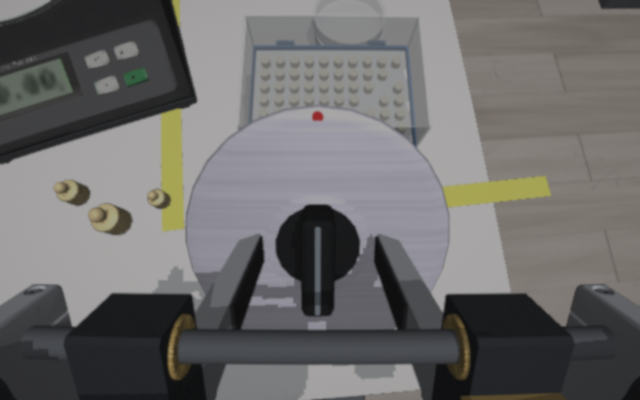

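View pics/d9_c280_220.png

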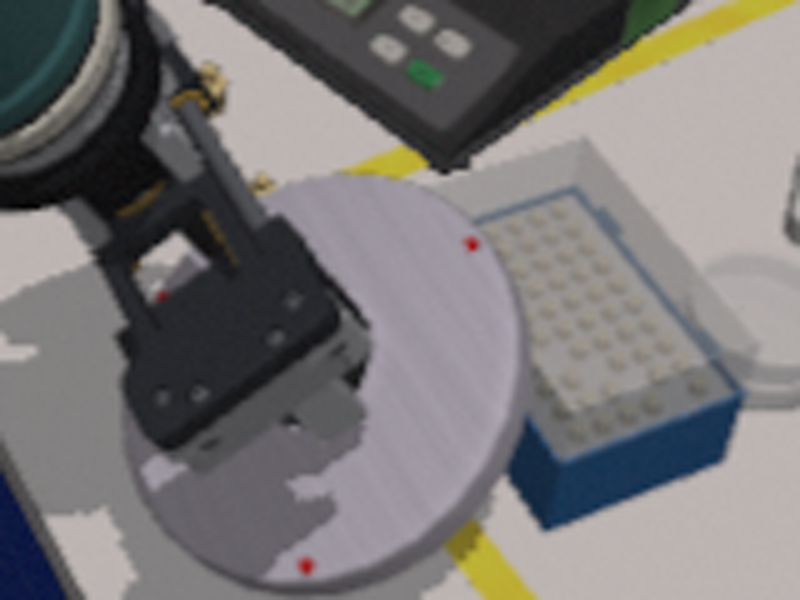

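```bash
python3 - <<'E'
from h import *
p,d,i=load('w9')
c=np.array([.46421,-.07365,.057]);n=np.array([-.50014,.04016,.86501]);x=np.array([.8627,-.0633,.5017]);y=np.cross(n,x)
for uv in [(318,215),(318,240),(318,270),(318,300),(256,241),(252,245),(246,250),(383,242),(390,246),(230,215),(400,215)]:
    P=depthpts(i,uv,d)[0]-c;print(uv,'x %.4f y %.4f n %.4f'%(P@x,P@y,P@n))
E
```

```text
(318, 215) x 0.0286 y -0.0003 n 0.0266
(318, 240) x 0.0187 y -0.0003 n 0.0362
(318, 270) x 0.0019 y -0.0003 n 0.0357
(318, 300) x -0.0160 y -0.0003 n 0.0351
(256, 241) x 0.0121 y 0.0333 n 0.0220
(252, 245) x 0.0114 y 0.0348 n 0.0257
(246, 250) x 0.0120 y 0.0364 n 0.0335
(383, 242) x 0.0123 y -0.0353 n 0.0238
(390, 246) x 0.0118 y -0.0382 n 0.0278
(230, 215) x 0.0192 y 0.0528 n -0.0011
(400, 215) x 0.0194 y -0.0497 n -0.0007
```

step_arm(commands=[{"xyz": [0.001,0,-0.0018],"twist": [0,0,0]},{"xyz": [0.002,-0.0002,-0.0035],"twist": [0,0,0]},{"xyz": [0.002,-0.0002,-0.0035],"twist": [0,0,0]}])

```text
time: 8.05
tool_pos: [0.4676, -0.074, 0.0517]
ee_rot: [-1.045, -0.003, -1.646]
wrist_force: [-0.2, 0.1, 1.0]
width: 0.0641
```

step_arm(commands=[{"xyz": [0,0,0],"twist": [0,0,0]},{"xyz": [0,0,0],"twist": [0,0,0]},{"xyz": [0,0,0],"twist": [0,0,0]},{"xyz": [0,0,0],"twist": [0,0,0]},{"xyz": [0,0,0],"twist": [0,0,0]},{"xyz": [0,0,0],"twist": [0,0,0]},{"xyz": [0,0,0],"twist": [0,0,0]},{"xyz": [0,0,0],"twist": [0,0,0]}], fingers=255)

```text
time: 8.72
tool_pos: [0.4675, -0.0738, 0.0517]
ee_rot: [-1.045, -0.003, -1.646]
wrist_force: [-0.3, 0.7, 0.9]
width: 0.0178
```

step_arm(commands=[{"xyz": [-0.003,0,0.008],"twist": [0,0,0]},{"xyz": [-0.008,0,0.02],"twist": [0,0,0]},{"xyz": [-0.015,0,0.045],"twist": [0,0,0]},{"xyz": [-0.02,0,0.075],"twist": [0.5,6,0]},{"xyz": [-0.02,0,0.105],"twist": [1,12,0]},{"xyz": [-0.02,0,0.125],"twist": [1.4,18,0]},{"xyz": [-0.02,0.01,0.13],"twist": [1.9,24,0]},{"xyz": [-0.02,0.02,0.13],"twist": [2.4,30,0]},{"xyz": [-0.02,0.02,0.13],"twist": [2.4,30,0]}])

```text
time: 9.47
tool_pos: [0.4502, -0.053, 0.1803]
ee_rot: [-1.576, 0.001, -1.643]
wrist_force: [0.8, 0.4, -4.7]
width: 0.0176
```

```bash
python3 - <<'E'
from h import *
from bench import robot
o=robot.get_obs();print(o['time'],o['tool_pos'],o['ee_rot'],o['width'],o['wrist_force'],o['joint_positions'])
snap('scene','s10');snap('wrist','w10');snap('side','d10')
for t in('s10','d10','w10'):print(red(t,200,60,460,360,22).round(1).tolist())
E
```

```text
9.4667 [ 0.45022171 -0.05298343  0.18025337] [-1.57582633e+00  1.37703795e-03 -1.64282866e+00] 0.017598925576724007 [ 0.80007973  0.43406274 -4.68200414] [-2.42730517e-01 -1.23284847e-01  1.60356332e+00  5.04872680e-04
  1.66650498e+00  1.40014162e+00]
[[417.1, 65.3, 8.0], [413.0, 64.0, 1.0], [419.0, 64.1, 1.0], [413.5, 66.9, 2.0], [416.0, 67.0, 1.0], [234.6, 87.5, 54.0], [240.1, 74.4, 1.0], [226.4, 104.5, 9.0], [227.5, 110.0, 2.0], [284.2, 109.8, 1.0], [288.2, 116.4, 2.0], [361.3, 123.1, 6.0], [218.8, 154.8, 156.0], [356.0, 149.4, 1.0], [288.1, 164.1, 85.0], [340.3, 159.6, 3.0], [305.5, 199.5, 4.0], [364.5, 198.0, 2.0], [343.0, 224.6, 6.0], [432.6, 230.2, 14.0]]
[[210.5, 80.9, 36.0], [222.0, 84.9, 3.0], [230.4, 88.4, 26.0], [227.9, 93.2, 1.0], [230.8, 91.7, 1.0], [222.2, 94.7, 1.0], [225.0, 93.9, 1.0], [216.1, 96.6, 1.0], [219.1, 95.8, 1.0], [209.0, 99.0, 1.0], [212.0, 98.0, 1.0], [203.2, 100.5, 1.0], [206.2, 99.8, 1.0], [377.8, 121.6, 253.0], [235.9, 120.5, 377.0], [255.4, 177.0, 1.0], [353.4, 180.7, 2.0], [285.4, 200.0, 1.0], [296.4, 221.3, 10.0], [370.5, 227.8, 10.0], [327.2, 273.3, 13.0]]
[[318.4, 113.9, 121.0]]
```

View pics/d10.png

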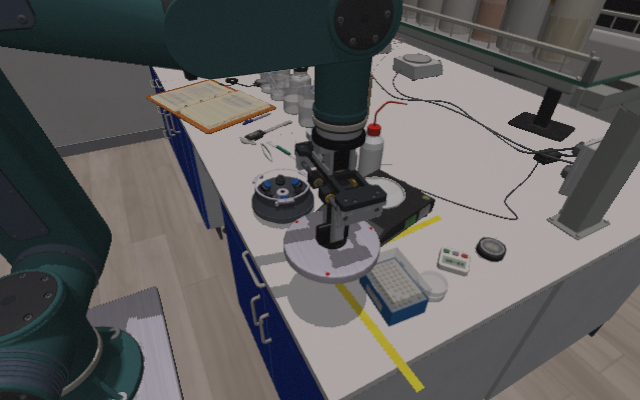

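View pics/w10.png

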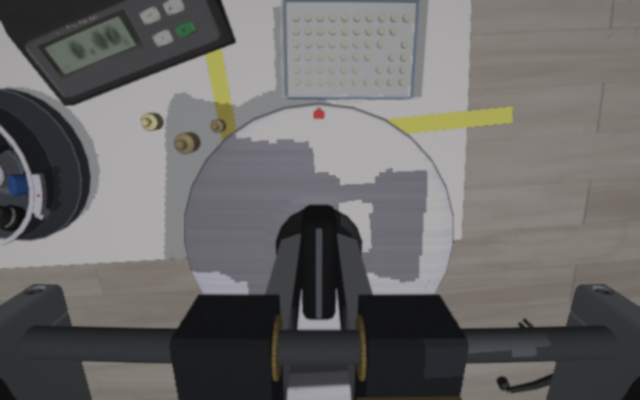

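Lid lifted and level: the dots in the side view are at (296,221), (370,228) and (327,273). I'll triangulate them to get the in-hand pose.

```bash
python3 - <<'E'
from h import *
from bench import robot
p,dd,id_=load('d10');is_=load('s10')[2];iw=load('w10')[2]
Dd=[(296.4,221.3),(327.2,273.3),(370.5,227.8)];Ss=[(305.5,199.5),(343.0,224.6),(364.5,198.0)]
T=[tri(id_,a,is_,b) for a,b in zip(Dd,Ss)];T[2]=tri(id_,Dd[2],iw,(318.4,113.9)) if 1 else T[2]
print(np.round(T,4))
T=np.array([*( depthpts(id_,np.round(a),dd)[0] for a in Dd)]);print('depth',T.round(4))
T=np.array([tri(id_,a,is_,b) for a,b in zip(Dd,Ss)]);
c=T.mean(0);n=np.cross(T[1]-T[0],T[2]-T[0]);n/=np.linalg.norm(n);print('c',c,'n',n,'x yaw',np.degrees(np.arctan2(*(T[2]-c)[[1,0]])))
# single-view with known plane height
for z in (.184,.186,.188):
    Q=onplane(id_,Dd,z);print(z,Q.mean(0).round(4),np.linalg.norm(Q-Q.mean(0),axis=1).round(4),np.degrees(np.arctan2(*(Q[2]-Q.mean(0))[[1,0]])).round(2))
print(robot.get_obs()['tool_pos'])
E
```

```text
[[ 0.4118  0.0121  0.1889]
 [ 0.4025 -0.1196  0.1886]
 [ 0.5249 -0.0592  0.1846]]
depth [[ 0.4135  0.0169  0.185 ]
 [ 0.4038 -0.1168  0.1857]
 [ 0.5226 -0.0599  0.1857]]
c [ 0.44533334 -0.05648356  0.18861878] n [ 0.00283053 -0.002909    0.99999176] x yaw -4.094701304083576
0.184 [ 0.4479 -0.0525  0.184 ] [0.0771 0.077  0.0773] -4.27
0.186 [ 0.4468 -0.0543  0.186 ] [0.0768 0.0767 0.0769] -4.27
0.188 [ 0.4457 -0.0561  0.188 ] [0.0764 0.0763 0.0765] -4.27
[ 0.44667478 -0.05389348  0.18065427]
```

step_arm(commands=[{"xyz": [0.002,0.012,0.003],"twist": [0,0,4]},{"xyz": [0.005,0.036,0.005],"twist": [0,0,10]},{"xyz": [0.009,0.066,0.005],"twist": [0,0,16.5]},{"xyz": [0.013,0.096,0.005],"twist": [0,0,23]},{"xyz": [0.017,0.126,0.005],"twist": [0,0,29.5]},{"xyz": [0.021,0.156,0.005],"twist": [0,0,36]},{"xyz": [0.025,0.186,0.005],"twist": [0,0,42.5]},{"xyz": [0.029,0.216,0.003],"twist": [0,0,49]},{"xyz": [0.033,0.246,0],"twist": [0,0,55.5]},{"xyz": [0.037,0.276,0],"twist": [0,0,62]},{"xyz": [0.042,0.306,0],"twist": [0,0,68.5]},{"xyz": [0.0448,0.3265,0],"twist": [0,0,74.6]}])

```text
time: 10.62
tool_pos: [0.4912, 0.2737, 0.1824]
ee_rot: [-1.568, -0.001, -0.337]
wrist_force: [-0.2, 0.5, -2.6]
width: 0.0178
```

step_arm(commands=[{"xyz": [0,0,-0.01],"twist": [0,0,0]},{"xyz": [0,0,-0.03],"twist": [0,0,0]},{"xyz": [0,0,-0.05],"twist": [0,0,0]},{"xyz": [0,0,-0.05],"twist": [0,0,0]},{"xyz": [0,0,-0.05],"twist": [0,0,0]},{"xyz": [0,0,-0.05],"twist": [0,0,0]}])

```text
time: 11.12
tool_pos: [0.4924, 0.2717, 0.1332]
ee_rot: [-1.569, -0.002, -0.344]
wrist_force: [0.1, 0.6, -1.6]
width: 0.0177
```

```bash
python3 - <<'E'
from h import *
from bench import robot
o=robot.get_obs();print(o['time'],o['tool_pos'],o['ee_rot'],o['width'],o['wrist_force'],o['joint_positions'])
snap('scene','s11');snap('side','d11');snap('wrist','w11')
for t in('s11','d11','w11'):print(red(t,220,60,420,360,16).round(1).tolist())
crop('d11',220,130,360,230,5.5);crop('s11',210,130,350,230,5.5)
E
```

```text
11.1167 [0.49243604 0.27170578 0.1331566 ] [-1.56913673 -0.00199901 -0.34446283] 0.017694868256578667 [ 0.10985607  0.61555572 -1.5501507 ] [ 4.03477990e-01  1.31861864e-01  1.44095924e+00 -1.42946550e-04
  1.56617736e+00  7.47939636e-01]
[[413.8, 65.4, 63.0], [234.6, 87.3, 59.0], [221.0, 101.0, 1.0], [226.2, 105.5, 24.0], [285.9, 111.0, 8.0], [290.8, 109.2, 1.0], [293.0, 109.5, 1.0], [301.9, 108.6, 3.0], [306.2, 108.5, 3.0], [310.0, 109.0, 2.0], [292.3, 111.0, 1.0], [297.9, 110.5, 6.0], [295.0, 115.8, 6.0], [300.4, 114.2, 1.0], [315.4, 115.9, 6.0], [319.2, 114.8, 1.0], [324.1, 114.1, 1.0], [288.1, 116.2, 2.0], [290.3, 116.8, 4.0], [300.4, 116.0, 2.0], [321.1, 117.0, 1.0], [323.5, 117.0, 1.0], [293.0, 118.6, 1.0], [313.7, 119.6, 2.0], [319.0, 118.7, 2.0], [320.9, 119.0, 1.0], [316.3, 121.0, 1.0], [341.7, 141.3, 185.0], [318.3, 123.0, 7.0], [323.5, 125.0, 1.0], [323.0, 127.0, 1.0], [272.2, 131.8, 2.0], [273.8, 131.6, 2.0], [281.2, 130.8, 1.0], [282.8, 130.6, 1.0], [284.9, 130.7, 1.0], [319.1, 129.9, 1.0], [322.0, 131.0, 1.0], [323.5, 131.0, 1.0], [260.5, 133.5, 1.0], [262.5, 133.1, 2.
[... 591 characters left out ...]
[364.5, 118.0, 2.0], [220.8, 122.6, 2.0], [319.0, 137.0, 94.0], [252.5, 136.0, 2.0], [310.8, 172.0, 4.0], [254.4, 175.5, 6.0], [321.2, 236.1, 17.0], [319.1, 246.7, 25.0], [332.0, 255.9, 1.0], [332.0, 258.3, 5.0], [342.0, 261.5, 1.0], [338.4, 284.4, 11.0], [340.1, 289.9, 1.0], [357.0, 305.3, 21.0], [360.0, 310.0, 1.0], [363.5, 319.5, 3.0], [369.4, 323.0, 8.0], [365.3, 322.8, 1.0], [373.5, 325.5, 2.0], [391.0, 352.0, 3.0], [393.0, 353.0, 1.0], [396.0, 356.0, 1.0], [398.6, 357.8, 4.0], [395.0, 358.5, 1.0]]
[[318.4, 113.9, 108.0], [363.0, 345.0, 1.0], [273.6, 347.6, 3.0], [363.9, 349.0, 1.0], [274.0, 353.0, 5.0], [363.5, 352.5, 2.0], [363.0, 355.0, 1.0], [273.6, 357.6, 5.0], [363.4, 357.6, 5.0]]
```

View pics/d11_c220_130.png

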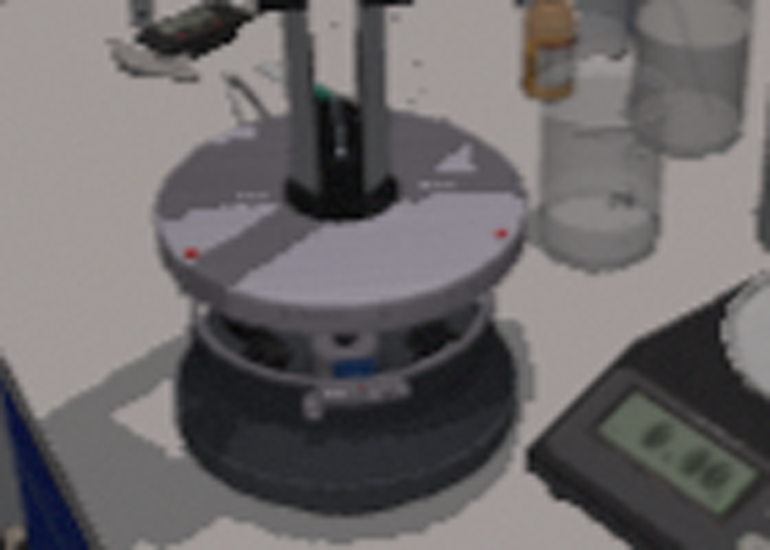

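View pics/s11_c210_130.png

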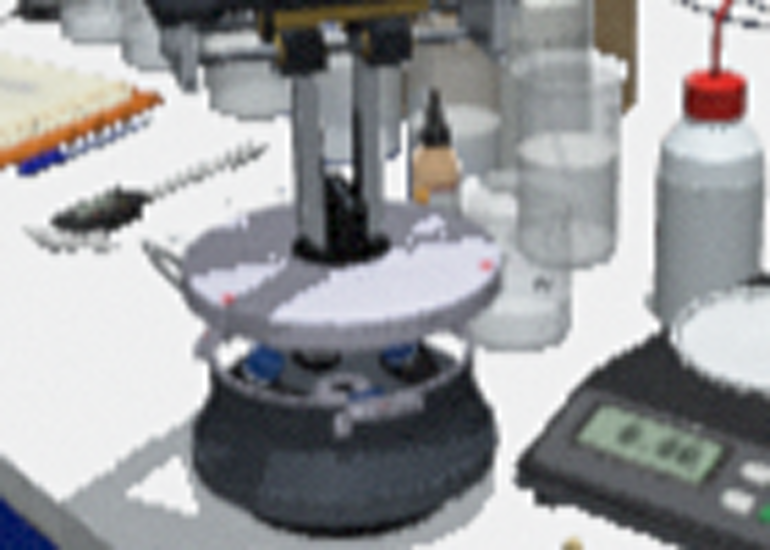

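View pics/w11.png

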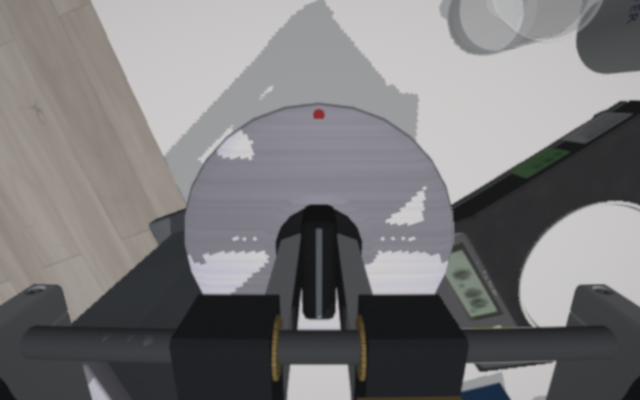

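```bash
python3 - <<'E'
from h import *
id_=load('d11')[2];is_=load('s11')[2];iw=load('w11')[2]
for z in (.137,.139):
    A=onplane(id_,[(310.8,172.0),(254.4,175.5)],z);B=onplane(is_,[(297.9,177.8),(251.0,183.9)],z);W=onplane(iw,(318.4,113.9),z)[0]
    for nm,Q in (('d',A),('s',B)):
        q=np.vstack([Q,W]);print(z,nm,q.round(4).tolist(),'centre3',q.mean(0).round(4),'sides',[np.linalg.norm(q[a]-q[b]).round(4) for a,b in((0,1),(1,2),(0,2))],'xyaw',np.degrees(np.arctan2(*(W-q.mean(0))[[1,0]])).round(1))
print(tri(id_,(310.8,172.0),is_,(297.9,177.8)),tri(id_,(254.4,175.5),is_,(251,183.9)))
# rotor in side camera for cross-camera consistency
print('rotor flange dots visible d0/d7:',red('d7',240,150,330,215,8).round(1).tolist())
i=load('d7')[2];print(proj(i,[[.4923+.0738*np.cos(a),.2726+.0738*np.sin(a),.085] for a in np.radians([13.4,133.4,253.4])]).round(1))
E
```

```text
0.137 d [[0.5444, 0.2149, 0.137], [0.4185, 0.2599, 0.137], [0.5196, 0.3432, 0.137]] centre3 [0.4942 0.2727 0.137 ] sides [np.float64(0.1338), np.float64(0.131), np.float64(0.1307)] xyaw 70.2
0.137 s [[0.5437, 0.2167, 0.137], [0.4176, 0.2609, 0.137], [0.5196, 0.3432, 0.137]] centre3 [0.4936 0.2736 0.137 ] sides [np.float64(0.1335), np.float64(0.1311), np.float64(0.1287)] xyaw 69.5
0.139 d [[0.543, 0.2122, 0.139], [0.4176, 0.257, 0.139], [0.5196, 0.3433, 0.139]] centre3 [0.4934 0.2708 0.139 ] sides [np.float64(0.1332), np.float64(0.1336), np.float64(0.1332)] xyaw 70.1
0.139 s [[0.5409, 0.213, 0.139], [0.4154, 0.257, 0.139], [0.5196, 0.3433, 0.139]] centre3 [0.492  0.2711 0.139 ] sides [np.float64(0.1329), np.float64(0.1353), np.float64(0.132)] xyaw 69.0
[0.54536704 0.21797727 0.13558711] [0.41900015 0.26265915 0.13562436]
rotor flange dots visible d0/d7: [[304.4, 173.0, 2.0], [255.4, 177.0, 2.0], [nan, nan, 1.0]]
[[304.5 172.8]
 [255.8 177.3]
 [285.7 200.4]]h.py:40: RuntimeWarning: invalid value encountered in scalar divide
  out.append(((xs*ww).sum()/ww.sum(),(ys*ww).sum()/ww.sum(),s[k,4]))
```

step_arm(commands=[{"xyz": [0,0,-0.015],"twist": [0,0,0]},{"xyz": [0,0,-0.025],"twist": [0,0,0]},{"xyz": [0,0,-0.031],"twist": [0,0,0]},{"xyz": [0,0,-0.034],"twist": [0,0,0]},{"xyz": [0,0,-0.037],"twist": [0,0,0]},{"xyz": [0,0,-0.037],"twist": [0,0,0]}])

```text
time: 11.77
tool_pos: [0.4921, 0.2725, 0.0941]
ee_rot: [-1.571, 0.0, -0.343]
wrist_force: [-0.9, -0.3, -2.5]
width: 0.0179
```

step_arm(commands=[{"xyz": [0,0,-0.002],"twist": [0,0,0]},{"xyz": [0,0,-0.004],"twist": [0,0,0]},{"xyz": [0,0,-0.006],"twist": [0,0,0]},{"xyz": [0,0,-0.006],"twist": [0,0,0]}])

```text
time: 12.1
tool_pos: [0.4921, 0.2725, 0.0884]
ee_rot: [-1.571, 0.0, -0.343]
wrist_force: [-0.7, -0.2, -2.8]
width: 0.0179
```

step_arm(commands=[{"xyz": [0,0,-0.0015],"twist": [0,0,0]},{"xyz": [0,0,-0.003],"twist": [0,0,0]},{"xyz": [0,0,-0.003],"twist": [0,0,0]}])

```text
time: 12.35
tool_pos: [0.4921, 0.2725, 0.0854]
ee_rot: [-1.571, 0.0, -0.343]
wrist_force: [0.5, 0.6, -3.6]
width: 0.018
```

step_arm(commands=[{"xyz": [0,0,-0.001],"twist": [0,0,0]},{"xyz": [0,0,-0.002],"twist": [0,0,0]},{"xyz": [0,0,-0.002],"twist": [0,0,0]}])

```text
time: 12.6
tool_pos: [0.4925, 0.2727, 0.0846]
ee_rot: [-1.57, -0.001, -0.343]
wrist_force: [-1.7, 0.6, 2.1]
width: 0.0177
```

```bash
python3 - <<'E'
from h import *
from bench import robot
o=robot.get_obs();print(o['time'],o['tool_pos'],o['ee_rot'],o['wrist_force'],o['wrist_torque'])
snap('side','d12');crop('d12',220,130,360,230,5.5);snap('wrist','w12')
id_=load('d12')[2]
print(red('d12',240,150,330,215,16).round(1).tolist(),red('w12',290,90,350,140,16).round(1).tolist())
E
```

```text
12.6 [0.49246061 0.2727186  0.0845533 ] [-1.57005015e+00 -8.55189622e-04 -3.42855262e-01] [-1.67913746  0.61155887  2.08577288] [-0.27866167  0.24500549 -0.05067402]
[[310.1, 188.6, 6.0], [255.9, 192.4, 6.0]] [[318.6, 114.1, 108.0]]
```

View pics/d12_c220_130.png

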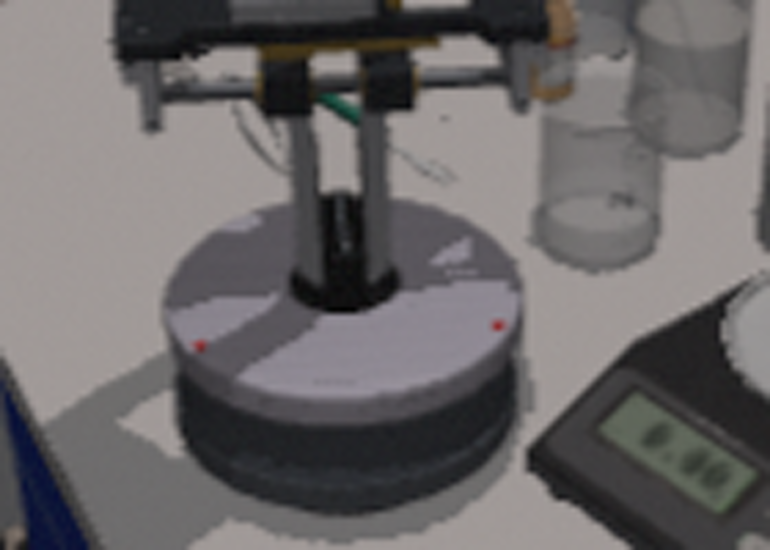

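Lid seated: the skirt is over the rim and TCP z matches the predicted 0.0845. Twisting clockwise.

step_arm(commands=[{"xyz": [0,0,0.0005],"twist": [0,0,-3]},{"xyz": [0,0,0.0005],"twist": [0,0,-8]},{"xyz": [0,0,0.0005],"twist": [0,0,-13]},{"xyz": [0,0,0.0005],"twist": [0,0,-18]},{"xyz": [0,0,0.0005],"twist": [0,0,-23]},{"xyz": [0,0,0.0005],"twist": [0,0,-28]},{"xyz": [0,0,0.0005],"twist": [0,0,-33]},{"xyz": [0,0,0.0005],"twist": [0,0,-38]},{"xyz": [0,0,0.0005],"twist": [0,0,-43]},{"xyz": [0,0,0.0005],"twist": [0,0,-48]},{"xyz": [0,0,0.0005],"twist": [0,0,-51]},{"xyz": [0,0,0.0005],"twist": [0,0,-51]}])

```text
time: 13.7
tool_pos: [0.4928, 0.2723, 0.0846]
ee_rot: [-1.57, -0.001, -1.234]
wrist_force: [-0.1, -1.3, 0.5]
width: 0.0179
```

```bash
python3 - <<'E'
from h import *
from bench import robot
o=robot.get_obs();print(o['time'],o['tool_pos'],o['ee_rot'],o['wrist_force'],o['wrist_torque'],o['joint_positions'])
snap('side','d13');crop('d13',220,130,360,230,5.5);snap('wrist','w13')
print(red('d13',240,150,330,215,16).round(1).tolist(),red('w13',290,90,350,140,16).round(1).tolist())
E
```

```text
13.7 [0.49279093 0.27226207 0.08457416] [-1.56974361e+00 -9.36491133e-04 -1.23412047e+00] [-0.14810385 -1.32792183  0.4898125 ] [-0.20664412  0.28743501 -0.04395263] [ 4.04701562e-01  1.61165053e-01  1.50610100e+00 -1.01067697e-03
  1.47334002e+00  1.63891939e+00]
[[303.8, 169.8, 3.0], [253.2, 177.4, 6.0], [289.3, 199.4, 6.0]] [[318.6, 114.1, 108.0]]
```

View pics/d13_c220_130.png

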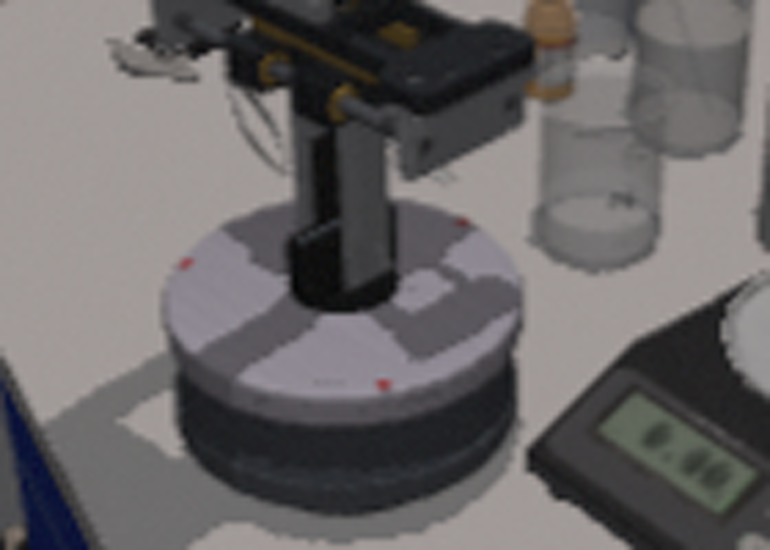

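Turned freely 51° and still level. Turning the rest of the way to the stop.

step_arm(commands=[{"xyz": [0,0,0],"twist": [0,0,-2]},{"xyz": [0,0,0],"twist": [0,0,-4]},{"xyz": [0,0,0],"twist": [0,0,-6]},{"xyz": [0,0,0],"twist": [0,0,-8]},{"xyz": [0,0,0],"twist": [0,0,-8]}])

```text
time: 14.22
tool_pos: [0.4927, 0.2732, 0.0846]
ee_rot: [-1.569, 0.0, -1.37]
wrist_force: [1.0, 1.0, 0.6]
width: 0.018
```

```bash
python3 - <<'E'
from h import *
from bench import robot
o=robot.get_obs();print(o['time'],o['tool_pos'],o['ee_rot'],o['wrist_force'],o['wrist_torque'])
snap('side','d14')
r=red('d14',240,150,330,215,16);print(r.round(1).tolist())
Q=onplane(load('d14')[2],r[:3,:2],.0905);c=Q.mean(0);print(c,np.degrees(np.arctan2(Q[:,1]-c[1],Q[:,0]-c[0])),np.linalg.norm(Q-c,axis=1))
E
```

```text
14.2167 [0.49267412 0.27317725 0.08462031] [-1.56918164e+00  4.48668823e-04 -1.37012491e+00] [0.9655887  0.98930395 0.60491111] [-0.08098645  0.2146216   0.70651723]
[[305.0, 170.7, 3.0], [254.1, 175.6, 6.0], [286.3, 199.5, 6.0]]
[0.49173878 0.27191355 0.0905    ] [  14.05443989  134.0122355  -105.54496113] [0.07654268 0.07719653 0.07692072]
```

The stop is felt (0.71 N m) and the lid's dots are at about 14°, 134° and -106°, against 13.4° for the flanges. Relaxing the twist, then releasing.

step_arm(commands=[{"xyz": [0,0,0],"twist": [0,0,0.7]},{"xyz": [0,0,0],"twist": [0,0,0.7]}])

```text
time: 14.43
tool_pos: [0.4927, 0.2732, 0.0846]
ee_rot: [-1.569, 0.001, -1.358]
wrist_force: [-0.1, 1.6, 1.0]
width: 0.018
```

step_arm(commands=[{"xyz": [0,0,0],"twist": [0,0,0]},{"xyz": [0,0,0],"twist": [0,0,0]},{"xyz": [0,0,0],"twist": [0,0,0]},{"xyz": [0,0,0],"twist": [0,0,0]},{"xyz": [0,0,0],"twist": [0,0,0]},{"xyz": [0,0,0],"twist": [0,0,0]},{"xyz": [0,0,0],"twist": [0,0,0]},{"xyz": [0,0,0],"twist": [0,0,0]}], fingers=60)

```text
time: 15.1
tool_pos: [0.4923, 0.2726, 0.0842]
ee_rot: [-1.571, -0.0, -1.361]
wrist_force: [0.5, -0.0, -0.6]
width: 0.068
```

step_arm(commands=[{"xyz": [0,0,0.005],"twist": [0,0,0]},{"xyz": [0,0,0.015],"twist": [0,0,0]},{"xyz": [0,0,0.035],"twist": [0,0,0]},{"xyz": [0,0,0.06],"twist": [0,0,0]},{"xyz": [0,0,0.09],"twist": [0,0,0]},{"xyz": [0,0,0.13],"twist": [0,0,0]},{"xyz": [0,-0.02,0.16],"twist": [0,0,0]},{"xyz": [0,-0.04,0.18],"twist": [0,0,0]},{"xyz": [0,-0.04,0.18],"twist": [0,0,0]},{"xyz": [0,-0.04,0.18],"twist": [0,0,0]}])

```text
time: 15.93
tool_pos: [0.4932, 0.2325, 0.267]
ee_rot: [-1.565, 0.001, -1.362]
wrist_force: [-0.4, 0.7, -0.4]
width: 0.0718
```

```bash
python3 - <<'E'
from h import *
from bench import robot
o=robot.get_obs();print(o['time'],o['tool_pos'],o['wrist_force'],o['width'])
snap('side','d15');snap('wrist','w15');crop('d15',220,130,360,260,5.5)
r=red('d15',240,150,330,215,16);print(r.round(1).tolist())
r=red('w15',0,0,640,400,22);print(r.round(1).tolist())
for tag,rr in(('d15',red('d15',240,150,330,215,16)),('w15',r)):
  if len(rr)>=3:
    Q=onplane(load(tag)[2],rr[:3,:2],.0905);c=Q.mean(0);print(tag,c,np.degrees(np.arctan2(Q[:,1]-c[1],Q[:,0]-c[0])),np.linalg.norm(Q-c,axis=1))
E
```

```text
15.9333 [0.49318907 0.23249371 0.26700253] [-0.38176603  0.67516382 -0.35254359] 0.07180362864966205
[[305.0, 170.8, 4.0], [254.2, 175.7, 5.0], [286.2, 199.5, 6.0]]
[[278.4, 100.9, 26.0], [343.3, 203.5, 30.0], [227.8, 207.5, 27.0]]
d15 [0.49165126 0.27168699 0.0905    ] [  13.91480418  133.97679413 -105.67773919] [0.07655945 0.07714179 0.07678026]
w15 [0.49283018 0.27216278 0.0905    ] [  14.14432533 -105.96396047  134.18080944] [0.0768823  0.07674231 0.07668665]
```

View pics/d15_c220_130.png

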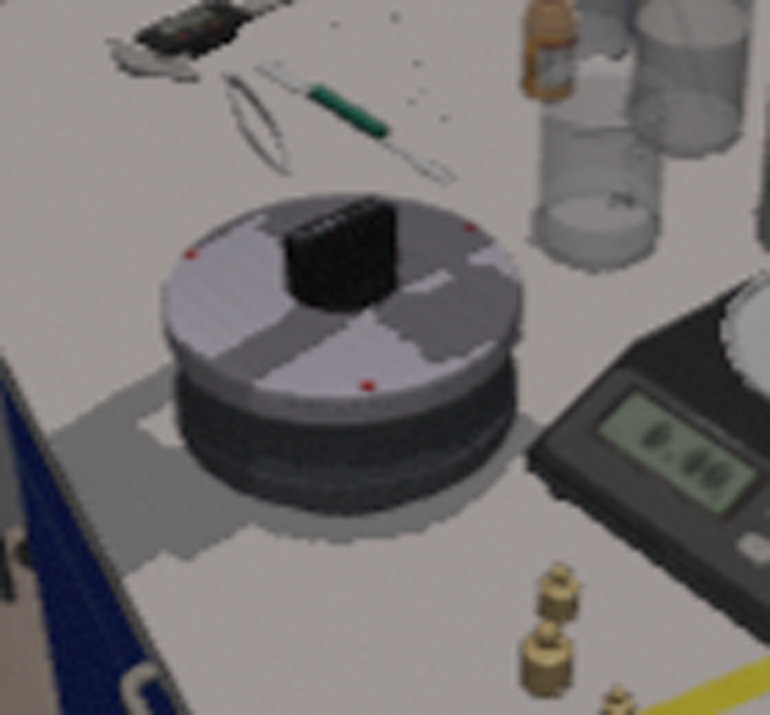

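View pics/w15.png

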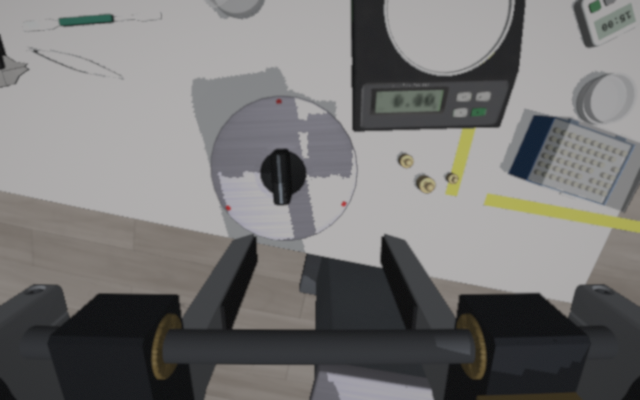

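All the checks agree: the lid is flat, centred and locked, and the arm is clear. Handing in.

```bash
python3 - <<'E'
from bench import robot
print(robot.close_job())
E
```

```text
the job is handed in; nothing more can be done
None
```

The job is handed in at about 16 s of the 45 s: the proud vial is home, and the lid is on the rotor, locked and released. No verdict is reported, so what follows rests on my own measurements.

**Vial:** I pushed it along its slanted pocket until it hit a firm stop at about 18 N. Afterwards its cap looked level with its neighbours in the side view.

**Lid:** I pinched it by the grip, lifted and levelled it, and lowered it about 57° anticlockwise of the flanges. I then turned it clockwise until it stopped, with 0.7 N m felt at the wrist, and let go.

**Last checks after release:**
- **Centring:** the lid's dots put its centre within about 1 mm of the rotor's axis in both the side and wrist views.
- **Locking:** its tabs are within about 1° of the flange centres.
- **Height:** the tool height when the lid seated matched the predicted 84.5 mm, and the side view shows the lid flat.
- **Surroundings:** the weights and the beaker look undisturbed in the pictures. I did not measure their positions again. The arm ended clear of everything.

**Disagreement:** the finger ends were about 11 mm behind the reported tool point, not 8 mm ahead as specified. The images and the contact with the vial both showed this, so I used the measured value for the lid grasp.

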